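Set the stop arm of the layout gauge to the red mark

ROBOT

A 6-joint arm with a two-finger parallel gripper is mounted at the origin on a cart in front of the work surface, level with it; the furniture and walls round the work are solid. World frame = base frame: x ahead of the robot, y to its left, z up, the work surface at z = 0. Lengths are in m, angles in rad, forces in N, time in s.
With the tool pointing down it reaches from about 0.3 to 0.85 m from the base axis. Payload 4.2 kg.
Tool frame: the origin (TCP) lies at the very end of the fingers, on their centre line; the grasp point (between the pads) lies 19 mm behind it; z points along the fingers, y is the direction in which the jaws open and shut (so a half turn about z gives the same grasp; the last joint's range is limited). The gripper opens to 91 mm and grips with 3 to 60 N. Pads are 32 mm wide; open, the fingers measure 118 mm over their backs; the gripper's body (76 mm by 178 mm) begins 60 mm behind the grasp point.
Start: joints at [-1.205, 0.32, 1.565, -0, 1.257, -0.02], TCP at [0.216, -0.533, 0.214] pointing down, gripper open.
Joint ranges: [-3.11, 3.11], [-0.84, 2.01], [0.21, 2.61], [-1.34, 4.49], [0.05, 2.63], [-2.56, 2.56]. Speed limits (rad/s): [2.57, 2.57, 3.14, 3.14, 3.14, 3.14].

INTERFACE

Orientations are given as a unit quaternion [w, x, y, z].
In Python, from cell import env, read_camera gives the robot as it stands.
- The arm moves only by the shell command python3 -m handwheel 'ROWS' [FORCE]. ROWS is JSON, a list of rows, each an object of numbers: "dx", "dy", "dz": the shift along the tool's x, y, z in mm; "wx", "wy", "wz": the turn, a rotation vector about the tool's x, y, z in rad; "grip": the opening in per cent of the stroke, from 0 (shut) to 100 (fully open). A call has 1 to 8 rows; each row shifts and turns the commanded pose from where the row before left it, along the tool's axes as they then stand; what a row does not reach is not made up. A row lasts 1/10 s, in which the tool goes at most 50 mm and 8.59 degrees, less where a joint would pass 70% of its speed; a pose out of reach is approached as far as the arm can. A call with a gripper value outside its range is refused whole. The fingers move at their own pace and stop on an object; FORCE is the grip in N (left out, the last holds). Time passes only in rows, so rows that do not move let the fingers close. It gives the time, the measured TCP pose, the force and the opening at its end, in the units of the state.
- env.sense(): the state, without advancing time (a new reading comes with each control period).
- read_camera(name): name is "side" or "top"; returns a dict with "frame" (420x560x3 uint8, blue, green, red), "fx", "fy", "cx", "cy" (pixels), "R" (3x3) and "t" (3): a world point X has camera coordinates R X + t. Camera axes: x right, y down, z forward; pixel columns grow to the right and rows downward; lengths in m; the calibration is good to about 2 mm. A picture is of the moment at which its call begins. There is no depth.
- env.close_job(): hands the job in, once; it reports no verdict.
The state is a dict: "t": time; "joint_pos": joint angles; "dq": joint speeds; "joint_torque": joint torques, N m; "position": TCP position; "tcp_rot": TCP orientation; "wrist_force": force on the tool from outside, world axes, zero at the start; "torque": the same for the moment, N m; "opening": opening from 0.0 (shut) to 1.0 (fully open).
Only numpy, scipy, OpenCV 4.12 (cv2) and the standard library are available. Lean on these libraries where they do the work, as an engineer would, in place of code of your own. Each camera call takes 0.05 s, during which the arm holds its last target.

TASK

Set the layout gauge for the next batch of mug prints. First swing its sprung advance lever (yellow peg) to its stop, which throws the red transport bolt clear, and let the lever spring back; then squeeze the orange lock button in the black grip head, draw the telescoping arm out until the pointer stands at the red setting mark, and finish holding it there with the button still squeezed, so that a colleague can clamp it. Leave the mug, bottle, jar and tape rolls alone.

Things in the scene. Friction and masses are not known exactly. Their poses are not given: they have to be found in the camera images.
- gauge: Grey gauge bed fixed to the table, 360 x 118 x 12 mm, with an aluminium guide tube (top 46 mm above the table) on its middle line. Origin on the table under the tube's line; its x is the direction in which the arm draws out (x -160 to +200 of the bed), y the direction in which the lock button is pressed (bed y -77 to +41), z up. The white scale with 10 mm ticks lies along x at y -60.
- lever_pivot (a point): The vertical axis of the advance lever, fixed at x -105, y 0, z 60 mm in the gauge's frame.
- lever_peg (a point): Centre of the top of the yellow upright peg at the lever's end: 12 mm in diameter, top 101 mm above the table, free for 30 mm below its top beside the 7 mm thick steel lever bar (top at 68 mm). 65 mm from the pivot. It moves with the lever.
- advance_lever (a joint): Angle of the advance lever: 0 at rest, 0.85 rad at its stop; grows anticlockwise seen from above, so that the peg travels mostly along the gauge's +x. At 0 the lever points 2.0 rad clockwise of the gauge's +x. A spring (about 2 N at the peg at rest, 4 N at the stop, plus up to 1 N while it moves the bolt) returns it when let go.
- transport_bolt (a joint): Travel of the red transport bolt on top of the tube in the gauge's +y: 0 blocks the arm, about 0.019 m after a full stroke of the lever; above 0.012 the arm is free. It stays where the lever put it.
- gauge_arm (a joint): How far the telescoping arm is drawn out along the gauge's +x: 0 stowed, 0.13 m at most. Sliding takes about 2 N with the button in; with the button out a pin between the teeth of the rail (10 mm pitch) locks it.
- grip_center (a point): Black head at the arm's outer end, 34 (x) x 36 (y) x 46 mm (21 to 67 mm above the table). This point is its middle, 46 mm up; axes as the gauge's. Orange button sticks out on the -y side to y -25: grasp across y, 43 mm wide (38 button in), from above, pads 35 to 60 mm above the table, centred in x. A stop plate 6 mm thick, 44 wide, 22 to 68 mm up, stands ahead of it at x 42 to 48 on a round nose.
- lock_button (a joint): How far the orange button (22 x 24 mm face, centre 48 mm above the table) is pressed into the head along +y: 0 out, 0.005 m at its stop. Needs about 8 N to start and 12 N at the stop; squeezing the head with 20 N or more presses it home. The arm is free from 4 mm on. Springs out when let go.
- pointer (a point): Tip line of the steel pointer blade that the grip head carries over the scale, 61 mm to the -y side of the head's middle, 24 mm above the table; same x as the head's middle.
- setting_mark: Red rider fixed on the outer edge of the scale, 10 x 13 x 10 mm, with a white line across its top; its origin is at that line's inner end 17 mm above the table; axes as the gauge's. 50 to 115 mm beyond the stowed pointer along the gauge's +x.
- mug_1: White mug, 86 x 118 x 97 mm, origin under it; leave alone.
- bottle_15: Black bottle, 27 x 33 x 74 mm, origin under it; leave alone.
- screw_jar: Jar of screws with steel lid, 70 mm across, 58 mm high, origin under it; leave alone.
- masking_tape: Beige roll of tape lying flat, 92 mm across, 24 mm high, origin under it; leave alone.
- heat_tape: Amber roll of tape lying flat, 74 mm across, 19 mm high, origin under it; leave alone.

How it is judged:
By the outcome, as a careful person would: the job done as asked, in the order asked, and still so for the second after the job is handed in, while the arm keeps its last pose, push and grip.
It also fails if it takes over 48 s, if anything falls off the work surface, if the arm or the gripper's body presses on something with over 40 N, if the wrist force passes 120 N, or if a joint passes its speed limit or range.

## Working session

There is one attempt and no reset: what is moved stays moved. The work goes in short steps, Python scripts to look and compute and a shell command to move; the robot and the scene stay as the last step left them, time stands still between calls to the robot, and variables do not carry over. Pictures are saved under pics/ and viewed, and the job is handed in when it is done.

```bash
ls; mkdir -p pics; python3 - <<'E'
from cell import env, read_camera
import cv2,numpy as np
s=env.sense()
for k,v in s.items(): print(k,np.round(v,4))
for n in("side","top"):
    c=read_camera(n); cv2.imwrite(f"pics/{n}0.png",c["frame"]); print(n,c["fx"],c["cx"],c["cy"],np.round(c["R"],4).tolist(),np.round(c["t"],4), (-np.array(c["R"]).T@c["t"]).round(3))
E
```

```text
pics
t 0.0
joint_pos [-1.205   0.3202  1.5657 -0.      1.2574 -0.02  ]
dq [ 0.0003  0.0014  0.0015 -0.001  -0.0012 -0.0008]
joint_torque [-5.00000e-04 -4.12464e+01 -2.31972e+01  7.28000e-02  4.56000e-02
 -1.00000e-04]
position [ 0.2162 -0.5322  0.2131]
tcp_rot [-9.000e-04  9.815e-01  1.917e-01 -2.000e-04]
wrist_force [ 0.4122 -0.6833  0.2667]
torque [0.0096 0.0227 0.0119]
opening 0.9996
side 458.56069936346705 277.91989762608273 220.64407342175238 [[-0.9921, -0.1242, 0.0201], [-0.0934, 0.6203, -0.7788], [0.0842, -0.7745, -0.627]] [0.4546 0.1592 1.4219] [0.346 1.059 1.006]
top 427.1093524159317 279.1512955247704 214.617830622133 [[0.0114, -0.9999, -0.013], [-0.9994, -0.0109, -0.0325], [0.0324, 0.0134, -0.9994]] [-0.042   0.4611  1.4941] [ 0.413 -0.057  1.508]
```

View pics/top0.png

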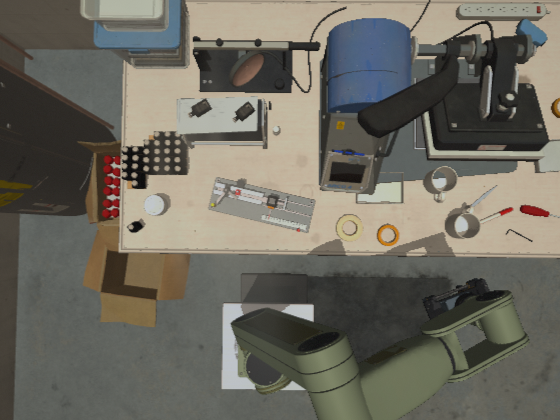

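View pics/side0.png

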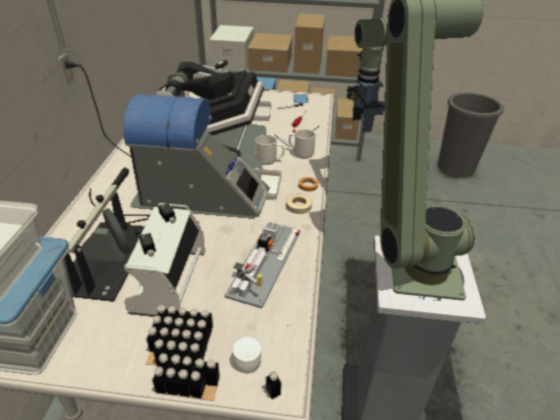

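```bash
python3 - <<'E'
import cv2
a=cv2.imread('pics/top0.png')[165:245,195:325]; cv2.imwrite('pics/topz.png',cv2.resize(a,None,fx=6,fy=6,interpolation=cv2.INTER_CUBIC))
a=cv2.imread('pics/side0.png')[215:310,215:310]; cv2.imwrite('pics/sidez.png',cv2.resize(a,None,fx=6,fy=6,interpolation=cv2.INTER_CUBIC))
E
```

```text
(no output)
```

View pics/topz.png

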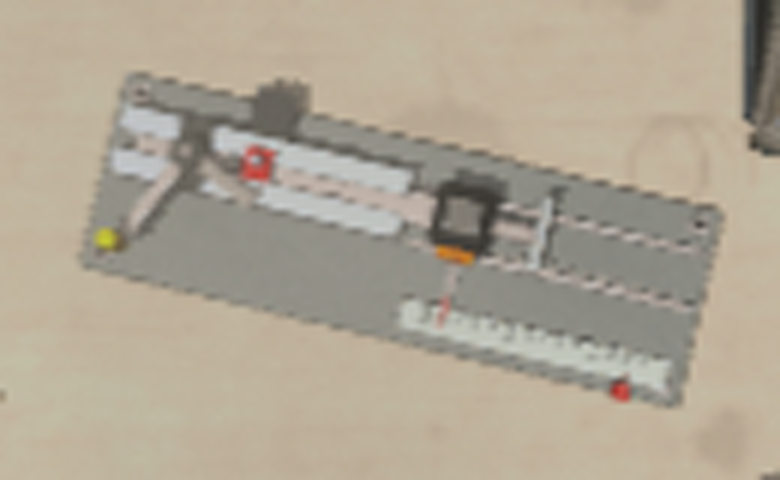

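View pics/sidez.png

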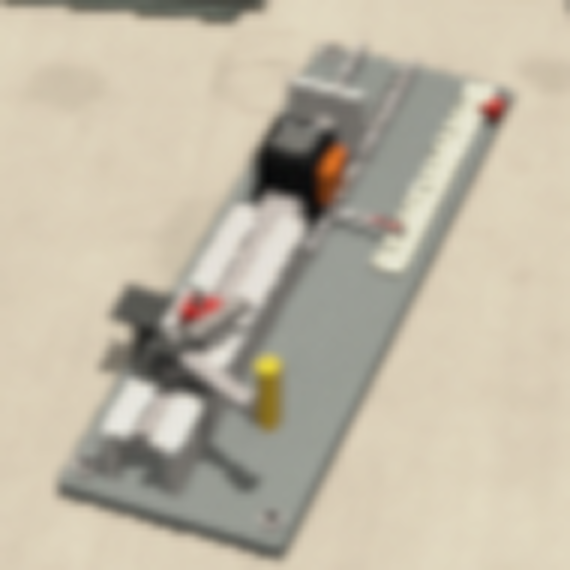

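```bash
cat > h.py <<'E'
import numpy as np,cv2
from cell import env,read_camera
def ray(c,u,v):
    R=np.array(c["R"]);t=np.array(c["t"])
    d=R.T@np.array([(u-c["cx"])/c["fx"],(v-c["cy"])/c["fy"],1]);return -R.T@t,d
def onz(c,u,v,z):
    o,d=ray(c,u,v);return o+d*(z-o[2])/d[2]
def proj(c,X):
    p=np.array(c["R"])@X+np.array(c["t"]);return np.array([c["fx"]*p[0]/p[2]+c["cx"],c["fy"]*p[1]/p[2]+c["cy"]])
def tri(a,pa,b,pb):
    o1,d1=ray(a,*pa);o2,d2=ray(b,*pb);d1/=np.linalg.norm(d1);d2/=np.linalg.norm(d2)
    s=np.linalg.lstsq(np.c_[d1,-d2],o2-o1,rcond=None)[0];p=o1+s[0]*d1;q=o2+s[1]*d2
    return (p+q)/2,np.linalg.norm(p-q)
def blobs(c,lo,hi,roi):
    x0,y0,x1,y1=roi;hsv=cv2.cvtColor(c["frame"],cv2.COLOR_BGR2HSV)[y0:y1,x0:x1]
    m=cv2.inRange(hsv,lo,hi)
    if lo[0]==0 and hi[0]<10: m|=cv2.inRange(hsv,(172,)+tuple(lo[1:]),(180,255,255))
    n,l,s,ce=cv2.connectedComponentsWithStats(m)
    return [(int(s[i,4]),(ce[i]+[x0,y0]).round(2),s[i,:4]+[x0,y0,0,0]) for i in range(1,n) if s[i,4]>3]
E
python3 - <<'E'
from h import *
T=read_camera("top");S=read_camera("side")
RT=(200,165,325,245);RS=(215,215,310,310)
for nm,lo,hi in(("yel",(22,120,80),(35,255,255)),("red",(0,120,80),(7,255,255)),("or",(8,150,100),(19,255,255))):
    for c,r in((T,RT),(S,RS)):
        print(nm,[(b[0],b[1].tolist(),b[2].tolist()) for b in blobs(c,lo,hi,r)])
# bed by grey mask
def bed(c,roi):
    x0,y0,x1,y1=roi
    lab=cv2.cvtColor(c["frame"],cv2.COLOR_BGR2LAB)[y0:y1,x0:x1].astype(int)
    m=((lab[...,2]<135)).astype(np.uint8)*255
    m=cv2.morphologyEx(m,cv2.MORPH_CLOSE,np.ones((5,5),np.uint8))
    m=cv2.morphologyEx(m,cv2.MORPH_OPEN,np.ones((9,9),np.uint8))
    k=max(cv2.findContours(m,0,2)[0],key=cv2.contourArea)
    h=cv2.convexHull(k); return cv2.approxPolyN(h,4,ensure_convex=True).reshape(-1,2)+[x0,y0]
for c,r,n in((T,RT,'t'),(S,RS,'s')):
    q=bed(c,r);P=np.array([onz(c,u,v,.012) for u,v in q]);print(q.tolist());print(P.round(4).tolist(),np.linalg.norm(P-np.roll(P,1,0),axis=1).round(3))
E
```

```text
yel [(10, [212.5, 204.2], [211, 203, 4, 3])]
yel [(34, [259.15, 279.65], [258, 275, 4, 11])]
red [(16, [237.44, 192.25], [235, 190, 5, 5]), (8, [298.12, 229.88], [297, 229, 3, 3])]
red [(7, [297.0, 232.71], [296, 232, 3, 3]), (11, [247.91, 266.0], [246, 265, 5, 3])]
or [(13, [270.54, 206.92], [268, 206, 6, 3])]
or [(26, [269.65, 242.85], [268, 239, 4, 10])]
[[315, 200], [307, 232], [209, 209], [216, 174]]
[[0.514, -0.1619, 0.012], [0.4017, -0.135, 0.012], [0.4785, 0.2098, 0.012], [0.6021, 0.1871, 0.012]] [0.36  0.116 0.353 0.126]
[[300, 229], [261, 308], [220, 295], [268, 222]]
[[0.4001, -0.1358, 0.012], [0.4781, 0.2239, 0.012], [0.6018, 0.1929, 0.012], [0.5125, -0.1569, 0.012]] [0.114 0.368 0.128 0.361]
```

```bash
python3 - <<'E'
from h import *
from scipy.optimize import least_squares
T=read_camera("top");S=read_camera("side")
# gauge-frame points
C=np.array([[200,41],[200,-77],[-160,-77],[-160,41]])/1e3
top=[(315,199.5),(308,232.5),(208.3,209),(216.5,177.3)]; sid=[(268.5,222.5),(300.5,230.5),(261.5,308),(225,296.5)]
obs=[]
for g,a,b in zip(C,top,sid):
    print(g,onz(T,*a,.012).round(4),onz(S,*b,.012).round(4)); obs+=[(g,onz(T,*a,.012)[:2]),(g,onz(S,*b,.012)[:2])]
pt=onz(T,212.3,204.3,.101);ps=onz(S,259.3,276,.101);print("peg",pt,ps,tri(T,(212.3,204.3),S,(259.3,276)))
peg=np.array([-.105+.065*np.cos(2),-.065*np.sin(2)])
obs+=[(peg,pt[:2])]*2+[(peg,ps[:2])]*2
def f(p):
    c,s=np.cos(p[2]),np.sin(p[2]);M=np.array([[c,-s],[s,c]])
    return np.concatenate([M@g+p[:2]-w for g,w in obs])
r=least_squares(f,[.5,.0,-1.8]);print(r.x,(r.fun.reshape(-1,2)*1e3).round(1).tolist())
c,s=np.cos(r.x[2]),np.sin(r.x[2]);M=np.array([[c,-s],[s,c]])
G=lambda X:(M.T@(X[:2]-r.x[:2])*1e3).round(1)
print("mark top tri",tri(T,(298.1,229.9),S,(297,232.7)),G(onz(T,298.1,229.9,.015)),G(onz(S,297,232.7,.015)))
print("bolt",G(onz(T,237.4,192.2,.06)))
print("button",G(onz(T,270.5,206.9,.05)),G(onz(S,269.65,242.85,.048)))
np.save('g.npy',r.x)
# head top centre from zoom top (463,217): 
u,v=(463.5)/6-.5+195,(217.5)/6-.5+165
print("head",G(onz(T,u,v,.067)))
E
```

```text
[0.2   0.041] [ 0.5158 -0.1619  0.012 ] [ 0.5104 -0.1545  0.012 ]
[ 0.2   -0.077] [ 0.4    -0.1385  0.012 ] [ 0.3977 -0.1281  0.012 ]
[-0.16  -0.077] [0.4784 0.2123 0.012 ] [0.4767 0.2237 0.012 ]
[-0.16   0.041] [0.5904 0.1852 0.012 ] [0.5864 0.1965 0.012 ]
peg [0.49022404 0.18324766 0.101     ] [0.48809195 0.18771687 0.101     ] (array([0.48958879, 0.18385011, 0.09696148]), np.float64(0.0017187551343361084))
[ 0.51695743  0.04452134 -1.79065466] [[-2.4, 2.3], [2.9, -5.1], [-1.8, 4.6], [0.5, -5.7], [-1.7, 5.2], [0.0, -6.2], [1.4, 6.5], [5.4, -4.7], [-2.1, 3.0], [-2.1, 3.0], [-0.0, -1.4], [-0.0, -1.4]]
mark top tri (array([ 0.4082086 , -0.10350308,  0.02167617]), np.float64(0.0009560741062242643)) [168.3 -73.4] [175.9 -72.2]
bolt [-63.2   3.9]
button [ 57.5 -18.6] [ 60.4 -17.5]
head [57.6  1.9]
```

```bash
cat >> h.py <<'E'
from scipy.spatial.transform import Rotation as Ro
def gw(x,y,z=0):
    p=np.load('g.npy');c,s=np.cos(p[2]),np.sin(p[2]);return np.array([p[0]+c*x*1e-3-s*y*1e-3,p[1]+s*x*1e-3+c*y*1e-3,z*1e-3])
def wg(X):
    p=np.load('g.npy');c,s=np.cos(p[2]),np.sin(p[2]);d=(np.array(X[:2])-p[:2])*1e3;return np.array([c*d[0]+s*d[1],-s*d[0]+c*d[1],X[2]*1e3])
def go(x,y,z):
    s=env.sense();q=s["tcp_rot"];R=Ro.from_quat([q[1],q[2],q[3],q[0]])
    d=R.inv().apply(gw(x,y,z)-s["position"])*1e3
    p=np.load('g.npy');th=p[2]
    ty=R.apply([0,1,0]);yaw=np.arctan2(ty[1],ty[0]);print("t",s["t"],"gauge TCP",wg(s["position"]).round(1),"delta tool mm",d.round(1),"yaw err (world)",round(th+np.pi/2-yaw,4),"tilt",R.apply([0,0,1]).round(4),"F",np.round(s["wrist_force"],1),"op",round(s["opening"],3))
E
python3 -c "
from h import *
print(gw(-170,-62,180));go(-170,-62,180)"
```

```text
[0.49352541 0.22395083 0.18      ]
t 0.3 gauge TCP [ 628.8 -167.5  213.7] delta tool mm [ 541.5 -596.6   34. ] yaw err (world) 0.9651 tilt [-2.e-04  5.e-04 -1.e+00] F [-0.   0.8  0.2] op 1.0
```

```bash
python3 -m handwheel '[{"dx":30,"dy":-33,"grip":0},{"dx":30,"dy":-33,"grip":0},{"dx":30,"dy":-33,"grip":0},{"dx":30,"dy":-33,"grip":0},{"dx":30,"dy":-33,"grip":0},{"dx":30,"dy":-33,"grip":0},{"dx":30,"dy":-33,"grip":0},{"dx":30,"dy":-33,"grip":0}]' 20; python3 -c "
from h import *
go(-170,-62,180)"
```

```text
t 0.3 gauge TCP [ 628.8 -167.5  213.7] delta tool mm [ 541.5 -596.6   34. ] yaw err (world) 0.9651 tilt [-2.e-04  5.e-04 -1.e+00] F [-0.   0.8  0.2] op 1.0schema error: expected keys dx, dy, dz, wx, wy, wz, grip
```

```bash
python3 -m handwheel '[{"dx":30,"dy":-33,"dz":0,"wx":0,"wy":0,"wz":0,"grip":0},{"dx":30,"dy":-33,"dz":0,"wx":0,"wy":0,"wz":0,"grip":0},{"dx":30,"dy":-33,"dz":0,"wx":0,"wy":0,"wz":0,"grip":0},{"dx":30,"dy":-33,"dz":0,"wx":0,"wy":0,"wz":0,"grip":0},{"dx":30,"dy":-33,"dz":0,"wx":0,"wy":0,"wz":0,"grip":0},{"dx":30,"dy":-33,"dz":0,"wx":0,"wy":0,"wz":0,"grip":0},{"dx":30,"dy":-33,"dz":0,"wx":0,"wy":0,"wz":0,"grip":0},{"dx":30,"dy":-33,"dz":0,"wx":0,"wy":0,"wz":0,"grip":0}]' 20; python3 -c "
from h import *
go(-170,-62,180)"
```

```text
t: 1.1
position: [0.3396, -0.1962, 0.2141]
tcp_rot: [0.0, 0.982, 0.191, 0.0]
wrist_force: [1.3, 0.1, 0.2]
opening: 0.326
t 1.1 gauge TCP [ 273.6 -120.6  214.1] delta tool mm [ 300.5 -331.6   34.1] yaw err (world) 0.9658 tilt [ 8.e-04 -4.e-04 -1.e+00] F [1.3 0.1 0.2] op 0.326
```

```bash
python3 -m handwheel '[{"dx":33,"dy":-36,"dz":0,"wx":0,"wy":0,"wz":0,"grip":0},{"dx":33,"dy":-36,"dz":0,"wx":0,"wy":0,"wz":0,"grip":0},{"dx":33,"dy":-36,"dz":0,"wx":0,"wy":0,"wz":0,"grip":0},{"dx":33,"dy":-36,"dz":0,"wx":0,"wy":0,"wz":0,"grip":0},{"dx":33,"dy":-36,"dz":0,"wx":0,"wy":0,"wz":0,"grip":0},{"dx":33,"dy":-36,"dz":0,"wx":0,"wy":0,"wz":0,"grip":0},{"dx":33,"dy":-36,"dz":0,"wx":0,"wy":0,"wz":0,"grip":0},{"dx":33,"dy":-36,"dz":0,"wx":0,"wy":0,"wz":0,"grip":0}]' 20
python3 -m handwheel '[{"dx":20,"dy":-22,"dz":0,"wx":0,"wy":0,"wz":-0.14,"grip":0},{"dx":0,"dy":-20,"dz":0,"wx":0,"wy":0,"wz":-0.14,"grip":0},{"dx":0,"dy":0,"dz":5,"wx":0,"wy":0,"wz":-0.14,"grip":0},{"dx":0,"dy":0,"dz":5,"wx":0,"wy":0,"wz":-0.14,"grip":0},{"dx":0,"dy":0,"dz":5,"wx":0,"wy":0,"wz":-0.14,"grip":0},{"dx":0,"dy":0,"dz":5,"wx":0,"wy":0,"wz":-0.14,"grip":0},{"dx":0,"dy":0,"dz":5,"wx":0,"wy":0,"wz":-0.126,"grip":0},{"dx":0,"dy":0,"dz":5,"wx":0,"wy":0,"wz":0,"grip":0}]' 20
 python3 -c "
from h import *
go(-170,-62,130)"
```

```text
t: 1.9
position: [0.4759, 0.1705, 0.2141]
tcp_rot: [0.0, 0.981, 0.192, 0.0]
wrist_force: [0.4, -0.5, -0.6]
opening: 0.008
t: 2.7
position: [0.4758, 0.2135, 0.1837]
tcp_rot: [0.0, 0.78, 0.626, -0.0]
wrist_force: [0.1, 0.5, -0.1]
opening: 0.002
t 2.7 gauge TCP [-156.   -77.1  183.7] delta tool mm [14.  15.1 53.7] yaw err (world) -0.0006 tilt [ 0.e+00 -1.e-04 -1.e+00] F [ 0.1  0.5 -0.1] op 0.002
```

```bash
python3 -m handwheel '[{"dx":10,"dy":8,"dz":0,"wx":0,"wy":0,"wz":0,"grip":0},{"dx":8,"dy":7,"dz":14,"wx":0,"wy":0,"wz":0,"grip":0},{"dx":0,"dy":0,"dz":20,"wx":0,"wy":0,"wz":0,"grip":0},{"dx":0,"dy":0,"dz":20,"wx":0,"wy":0,"wz":0,"grip":0},{"dx":0,"dy":0,"dz":0,"wx":0,"wy":0,"wz":0,"grip":0}]' 20
 python3 - <<'E'
from h import *
go(-170,-62,80)
for n,roi in(("top",(195,165,325,245)),("side",(215,215,310,310))):
    c=read_camera(n);x0,y0,x1,y1=roi;cv2.imwrite(f"pics/{n}1.png",cv2.resize(c["frame"][y0:y1,x0:x1],None,fx=6,fy=6,interpolation=cv2.INTER_CUBIC)); print(n,proj(c,env.sense()["position"]), (proj(c,env.sense()["position"])-[x0,y0]+.5)*6-.5)
E
```

```text
t: 3.2
position: [0.4931, 0.2275, 0.1266]
tcp_rot: [-0.001, 0.78, 0.625, -0.003]
wrist_force: [-1.1, 0.3, -0.6]
opening: 0.008
t 3.2 gauge TCP [-173.4  -63.2  126.6] delta tool mm [-3.3  1.4 46.6] yaw err (world) 0.0 tilt [-0.0057 -0.0026 -1.    ] F [-1.1  0.3 -0.6] op 0.008
top [197.14597924 202.4768279 ] [ 15.37587546 227.36096742]
side [254.30044294 279.10453044] [238.30265764 387.12718264]
```

View pics/top1.png

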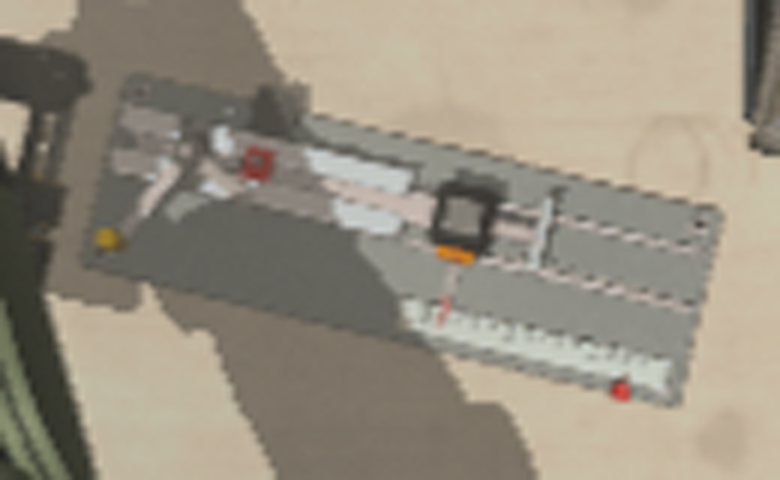

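View pics/side1.png

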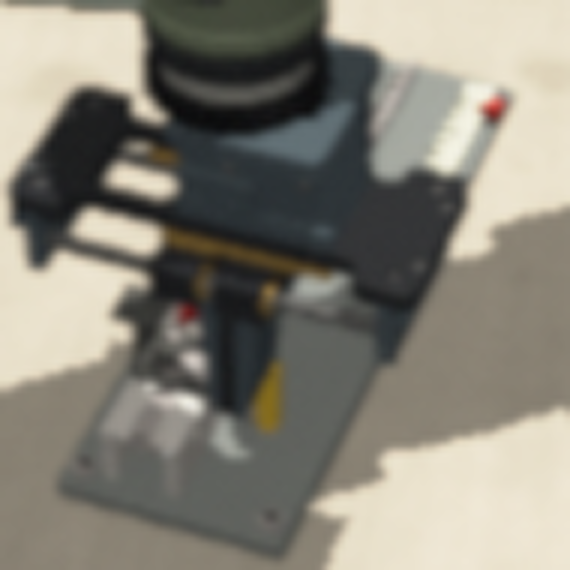

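```bash
python3 -m handwheel '[{"dx":0,"dy":1,"dz":16,"wx":0,"wy":0,"wz":0,"grip":0},{"dx":0,"dy":0,"dz":16,"wx":0,"wy":0,"wz":0,"grip":0},{"dx":0,"dy":0,"dz":14,"wx":0,"wy":0,"wz":0,"grip":0},{"dx":0,"dy":0,"dz":0,"wx":0,"wy":0,"wz":0,"grip":0},{"dx":-8,"dy":0,"dz":0,"wx":0,"wy":0,"wz":0,"grip":0},{"dx":0,"dy":0,"dz":0,"wx":0,"wy":0,"wz":0,"grip":0}]' 20
 python3 -c "
from h import *
go(-170,-62,80)"
python3 -m handwheel '[{"dx":-8,"dy":0,"dz":0,"wx":0,"wy":0,"wz":0,"grip":0},{"dx":-8,"dy":0,"dz":0,"wx":0,"wy":0,"wz":0,"grip":0},{"dx":0,"dy":0,"dz":0,"wx":0,"wy":0,"wz":0,"grip":0}]' 20
 python3 -c "
from h import *
go(-170,-62,80)"
```

```text
t: 3.9
position: [0.4941, 0.2193, 0.0851]
tcp_rot: [0.0, 0.78, 0.625, 0.001]
wrist_force: [0.5, 0.0, -0.2]
opening: 0.004
t 3.9 gauge TCP [-165.6  -60.4   85.1] delta tool mm [ 4.4 -1.6  5.1] yaw err (world) -0.0003 tilt [ 1.7e-03  3.0e-04 -1.0e+00] F [ 0.5  0.  -0.2] op 0.004
t: 4.2
position: [0.4902, 0.2036, 0.0845]
tcp_rot: [0.0, 0.781, 0.625, 0.001]
wrist_force: [1.1, 1.7, 0.1]
opening: 0.009
t 4.2 gauge TCP [-149.4  -60.8   84.5] delta tool mm [20.6 -1.2  4.5] yaw err (world) 0.0004 tilt [ 9.e-04  7.e-04 -1.e+00] F [1.1 1.7 0.1] op 0.009
```

```bash
python3 -m handwheel '[{"dx":-10,"dy":0,"dz":0,"wx":0,"wy":0,"wz":0,"grip":0},{"dx":-10,"dy":0,"dz":0,"wx":0,"wy":0,"wz":0,"grip":0},{"dx":-10,"dy":0,"dz":0,"wx":0,"wy":0,"wz":0,"grip":0},{"dx":-5,"dy":0,"dz":0,"wx":0,"wy":0,"wz":0,"grip":0},{"dx":0,"dy":0,"dz":0,"wx":0,"wy":0,"wz":0,"grip":0}]' 20
 python3 - <<'E'
from h import *
go(-170,-62,80)
for n,roi in(("top",(195,165,325,245)),("side",(215,215,310,310))):
    c=read_camera(n);x0,y0,x1,y1=roi;cv2.imwrite(f"pics/{n}2.png",cv2.resize(c["frame"][y0:y1,x0:x1],None,fx=6,fy=6,interpolation=cv2.INTER_CUBIC))
E
```

```text
t: 4.7
position: [0.4817, 0.1695, 0.0838]
tcp_rot: [-0.0, 0.78, 0.625, -0.001]
wrist_force: [-2.8, 3.2, -0.4]
opening: 0.002
t 4.7 gauge TCP [-114.3  -61.7   83.8] delta tool mm [55.7 -0.3  3.8] yaw err (world) 0.0002 tilt [-0.0015 -0.     -1.    ] F [-2.8  3.2 -0.4] op 0.002
```

View pics/side2.png

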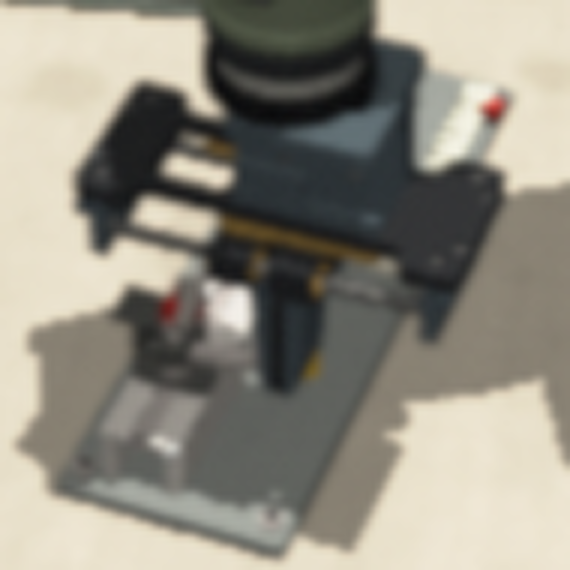

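View pics/top2.png

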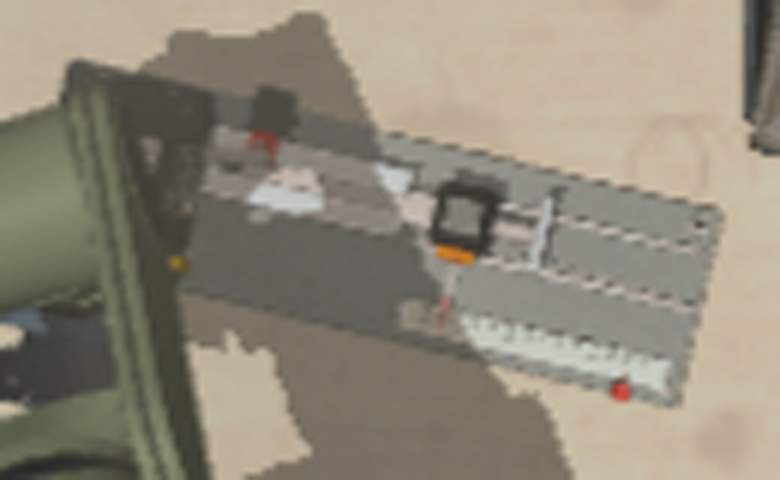

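```bash
python3 -m handwheel '[{"dx":-4,"dy":0,"dz":0,"wx":0,"wy":0,"wz":0,"grip":0},{"dx":-4,"dy":0,"dz":0,"wx":0,"wy":0,"wz":0,"grip":0},{"dx":0,"dy":0,"dz":0,"wx":0,"wy":0,"wz":0,"grip":0}]' 20
 python3 -c "
from h import *
go(-170,-62,80)"
python3 -m handwheel '[{"dx":-2,"dy":0,"dz":0,"wx":0,"wy":0,"wz":0,"grip":0},{"dx":-1,"dy":0,"dz":0,"wx":0,"wy":0,"wz":0,"grip":0},{"dx":0,"dy":0,"dz":0,"wx":0,"wy":0,"wz":0,"grip":0}]' 20
 python3 -c "
from h import *
go(-170,-62,80)"
```

```text
t: 5.1
position: [0.4814, 0.1625, 0.0839]
tcp_rot: [0.0, 0.78, 0.626, 0.001]
wrist_force: [-0.7, 4.6, -1.9]
opening: 0.002
t 5.1 gauge TCP [-107.4  -60.4   83.9] delta tool mm [62.6 -1.5  4. ] yaw err (world) -0.0009 tilt [ 1.2e-03  4.0e-04 -1.0e+00] F [-0.7  4.6 -1.9] op 0.002
t: 5.4
position: [0.4814, 0.1599, 0.084]
tcp_rot: [0.0, 0.78, 0.626, 0.001]
wrist_force: [2.0, 4.3, -1.6]
opening: 0.006
t 5.4 gauge TCP [-104.8  -59.9   84. ] delta tool mm [65.2 -2.   4.1] yaw err (world) -0.0011 tilt [ 2.4e-03  8.0e-04 -1.0e+00] F [ 2.   4.3 -1.6] op 0.006
```

Still only spring force; continue in small steps to the stop.

```bash
for i in 1 2; do :; done; python3 -m handwheel '[{"dx":-2,"dy":0,"dz":0,"wx":0,"wy":0,"wz":0,"grip":0},{"dx":-1,"dy":0,"dz":0,"wx":0,"wy":0,"wz":0,"grip":0},{"dx":0,"dy":0,"dz":0,"wx":0,"wy":0,"wz":0,"grip":0}]' 20
python3 -m handwheel '[{"dx":-1.5,"dy":0,"dz":0,"wx":0,"wy":0,"wz":0,"grip":0},{"dx":0,"dy":0,"dz":0,"wx":0,"wy":0,"wz":0,"grip":0}]' 20
 python3 -c "
from h import *
go(-170,-62,80)"
```

```text
t: 5.7
position: [0.4814, 0.1572, 0.0841]
tcp_rot: [0.001, 0.78, 0.626, 0.002]
wrist_force: [2.3, 5.5, -3.1]
opening: 0.003
t: 5.9
position: [0.4815, 0.1559, 0.0841]
tcp_rot: [0.001, 0.78, 0.626, 0.002]
wrist_force: [2.9, 5.3, -3.5]
opening: 0.009
t 5.9 gauge TCP [-100.9  -58.9   84.1] delta tool mm [69.1 -3.   4.3] yaw err (world) -0.0013 tilt [ 0.0049  0.0016 -1.    ] F [ 2.9  5.3 -3.5] op 0.009
```

```bash
python3 - <<'E'
from h import *
for n,roi in(("top",(195,165,325,245)),("side",(215,215,310,310))):
    c=read_camera(n);x0,y0,x1,y1=roi;cv2.imwrite(f"pics/{n}3.png",cv2.resize(c["frame"][y0:y1,x0:x1],None,fx=6,fy=6,interpolation=cv2.INTER_CUBIC))
    print(n,[(b[0],b[1].tolist()) for b in blobs(c,(20,120,60),(35,255,255),roi)],[(b[0],b[1].tolist()) for b in blobs(c,(0,120,60),(7,255,255),roi)])
    P=gw(-105+65*np.cos(-1.15),65*np.sin(-1.15),101);print("peg at stop expected",proj(c,P))
    print("peg at rest expected",proj(c,gw(-132,-59,101)))
E
```

```text
top [] [(6, [240.0, 186.0]), (8, [298.12, 229.88])]
peg at stop expected [227.10365138 208.7099499 ]
peg at rest expected [211.39501064 204.91244823]
side [(6, [256.33, 249.17]), (4, [268.0, 258.5])] [(7, [297.0, 232.71]), (14, [240.29, 265.5])]
peg at stop expected [266.43511143 262.86464763]
peg at rest expected [259.35895115 275.60468848]
```

View pics/side3.png

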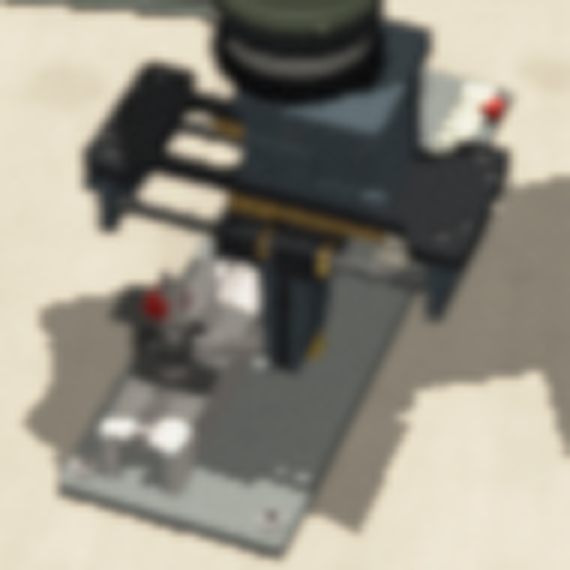

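View pics/top3.png

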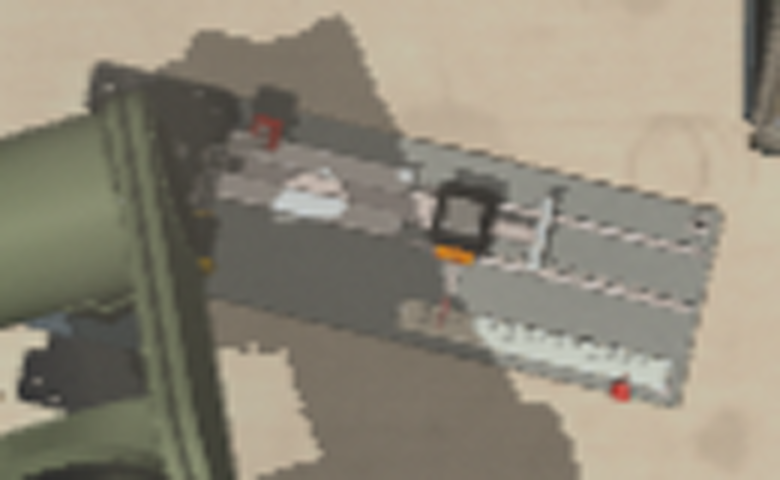

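```bash
python3 -m handwheel '[{"dx":-1.5,"dy":0,"dz":0,"wx":0,"wy":0,"wz":0,"grip":0},{"dx":0,"dy":0,"dz":0,"wx":0,"wy":0,"wz":0,"grip":0}]' 20
python3 -m handwheel '[{"dx":-2,"dy":0,"dz":0,"wx":0,"wy":0,"wz":0,"grip":0},{"dx":0,"dy":0,"dz":0,"wx":0,"wy":0,"wz":0,"grip":0}]' 20
 python3 -c "
from h import *
go(-170,-62,80)"
```

```text
t: 6.2
position: [0.4816, 0.1545, 0.0842]
tcp_rot: [0.001, 0.78, 0.626, 0.003]
wrist_force: [4.3, 5.9, -5.5]
opening: 0.006
t: 6.4
position: [0.4818, 0.1534, 0.0843]
tcp_rot: [0.001, 0.78, 0.625, 0.004]
wrist_force: [4.6, 8.5, -5.7]
opening: 0.008
t 6.4 gauge TCP [-98.6 -58.1  84.3] delta tool mm [71.4 -3.9  4.6] yaw err (world) -0.0005 tilt [ 0.0071  0.0037 -1.    ] F [ 4.6  8.5 -5.7] op 0.008
```

```bash
python3 -m handwheel '[{"dx":-2,"dy":0,"dz":0,"wx":0,"wy":0,"wz":0,"grip":0},{"dx":0,"dy":0,"dz":0,"wx":0,"wy":0,"wz":0,"grip":0}]' 20
python3 -m handwheel '[{"dx":-2,"dy":0,"dz":0,"wx":0,"wy":0,"wz":0,"grip":0},{"dx":0,"dy":0,"dz":0,"wx":0,"wy":0,"wz":0,"grip":0}]' 20
 python3 -c "
from h import *
go(-170,-62,80)"
```

```text
t: 6.6
position: [0.4818, 0.153, 0.0844]
tcp_rot: [-0.0, 0.781, 0.625, 0.005]
wrist_force: [5.3, 14.2, -6.7]
opening: 0.005
t: 6.8
position: [0.4819, 0.1526, 0.0845]
tcp_rot: [-0.001, 0.781, 0.625, 0.007]
wrist_force: [5.2, 19.0, -7.8]
opening: 0.003
t 6.8 gauge TCP [-97.8 -57.8  84.5] delta tool mm [72.1 -4.4  5.3] yaw err (world) 0.0019 tilt [ 0.0095  0.0098 -0.9999] F [ 5.2 19.  -7.8] op 0.003
```

```bash
python3 -m handwheel '[{"dx":8,"dy":0,"dz":0,"wx":0,"wy":0,"wz":0,"grip":0},{"dx":20,"dy":0,"dz":0,"wx":0,"wy":0,"wz":0,"grip":0},{"dx":25,"dy":0,"dz":0,"wx":0,"wy":0,"wz":0,"grip":0},{"dx":25,"dy":0,"dz":0,"wx":0,"wy":0,"wz":0,"grip":0},{"dx":8,"dy":0,"dz":-10,"wx":0,"wy":0,"wz":0,"grip":0},{"dx":0,"dy":0,"dz":-30,"wx":0,"wy":0,"wz":0,"grip":0},{"dx":0,"dy":0,"dz":-40,"wx":0,"wy":0,"wz":0,"grip":0},{"dx":0,"dy":0,"dz":-20,"wx":0,"wy":0,"wz":0,"grip":0}]' 20
 python3 - <<'E'
from h import *
go(58,0,140)
for n,roi in(("top",(195,165,325,245)),("side",(215,215,310,310))):
    c=read_camera(n);x0,y0,x1,y1=roi;cv2.imwrite(f"pics/{n}4.png",cv2.resize(c["frame"][y0:y1,x0:x1],None,fx=6,fy=6,interpolation=cv2.INTER_CUBIC))
    print(n,[(b[0],b[1].tolist()) for b in blobs(c,(20,120,60),(35,255,255),roi)],[(b[0],b[1].tolist()) for b in blobs(c,(0,120,60),(7,255,255),roi)])
E
```

```text
t: 7.6
position: [0.4977, 0.231, 0.1876]
tcp_rot: [0.002, 0.78, 0.626, 0.002]
wrist_force: [1.2, 1.0, -0.6]
opening: 0.006
t 7.6 gauge TCP [-177.8  -59.5  187.6] delta tool mm [-235.9   58.9   47.7] yaw err (world) -0.0014 tilt [ 5.1e-03 -2.0e-04 -1.0e+00] F [ 1.2  1.  -0.6] op 0.006
top [(11, [212.55, 204.36])] [(14, [239.0, 186.29]), (8, [298.12, 229.88])]
side [(11, [244.82, 236.91]), (5, [258.4, 240.0]), (46, [259.46, 280.02])] [(7, [297.0, 232.71]), (24, [241.0, 265.42])]
```

View pics/top4.png

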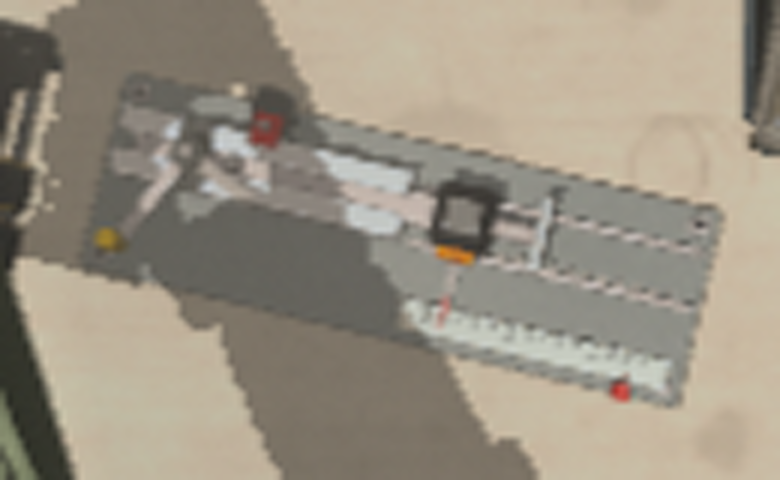

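View pics/side4.png

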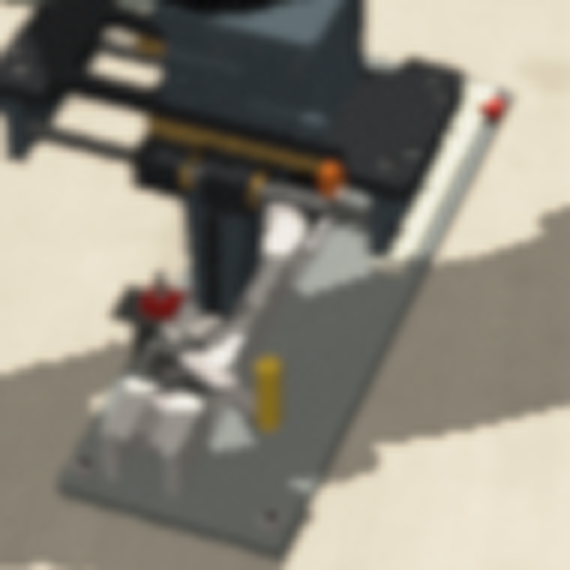

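```bash
python3 -m handwheel '[{"dx":-20,"dy":8,"dz":0,"wx":0,"wy":0,"wz":0,"grip":100},{"dx":-38,"dy":9,"dz":0,"wx":0,"wy":0,"wz":0,"grip":100},{"dx":-40,"dy":10,"dz":0,"wx":0,"wy":0,"wz":0,"grip":100},{"dx":-40,"dy":10,"dz":0,"wx":0,"wy":0,"wz":0,"grip":100},{"dx":-40,"dy":10,"dz":0,"wx":0,"wy":0,"wz":0,"grip":100},{"dx":-38,"dy":10,"dz":10,"wx":0,"wy":0,"wz":0,"grip":100},{"dx":-20,"dy":2,"dz":10,"wx":0,"wy":0,"wz":0,"grip":100},{"dx":0,"dy":0,"dz":10,"wx":0,"wy":0,"wz":0,"grip":100}]' 30
 python3 - <<'E'
from h import *
go(58,-2,100)
for n,roi in(("top",(260,190,320,240)),("side",(245,215,310,265))):
    c=read_camera(n);cv2.imwrite(f"pics/{n}5.png",c["frame"])
    x0,y0,x1,y1=roi;
    a=cv2.imread(f"pics/{n}0.png")[y0:y1,x0:x1];cv2.imwrite(f"pics/{n}0zz.png",cv2.resize(a,None,fx=12,fy=12,interpolation=cv2.INTER_NEAREST))
E
```

```text
t: 8.5
position: [0.5013, -0.0146, 0.1527]
tcp_rot: [-0.0, 0.781, 0.624, -0.001]
wrist_force: [-0.4, 0.5, -0.0]
opening: 0.676
t 8.5 gauge TCP [ 61.1  -2.4 152.7] delta tool mm [ 3.2  0.5 52.7] yaw err (world) 0.0028 tilt [-0.0023 -0.0017 -1.    ] F [-0.4  0.5 -0. ] op 0.676
```

View pics/top0zz.png

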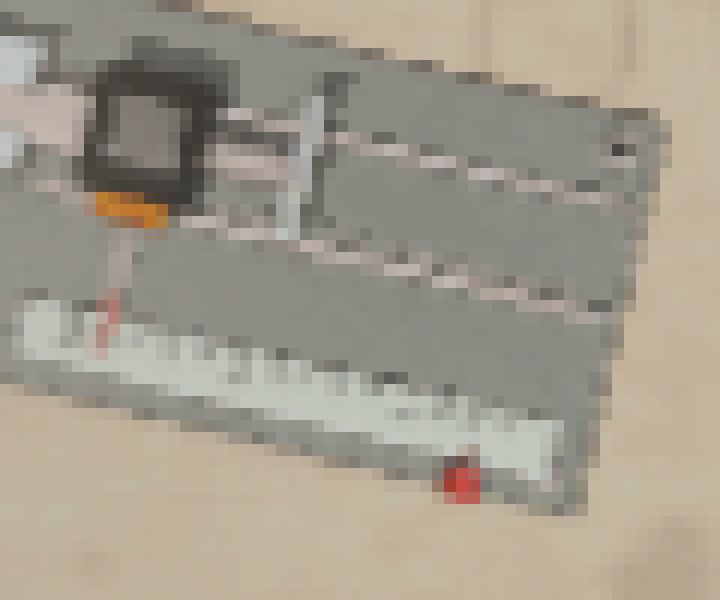

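View pics/side0zz.png

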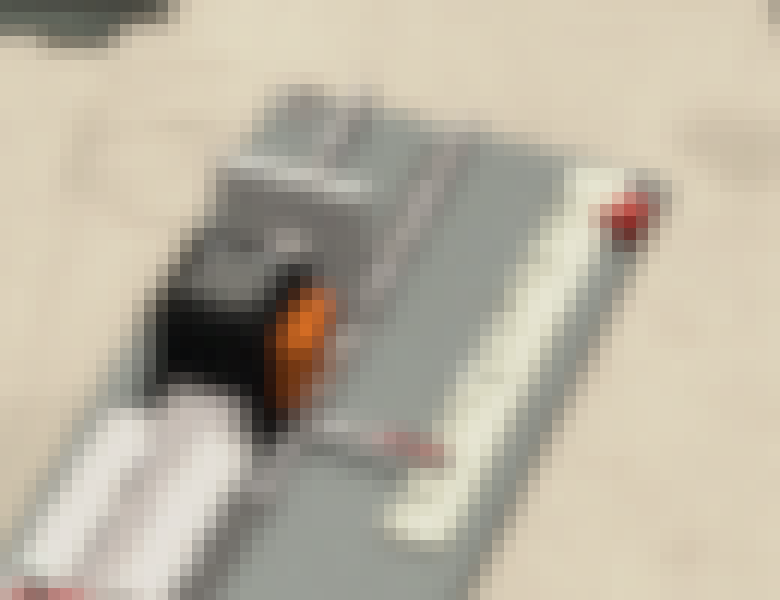

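View pics/side5.png

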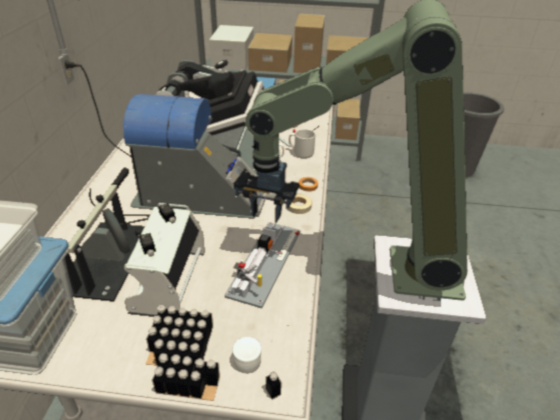

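View pics/top5.png

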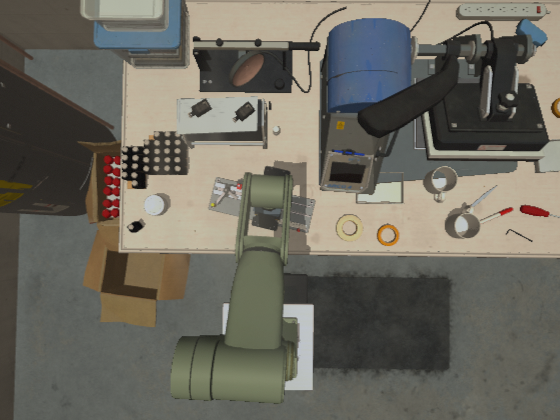

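```bash
python3 - <<'E'
from h import *
for n,roi in(("top",(270,100,400,215)),("side",(120,90,290,230))):
    x0,y0,x1,y1=roi;a=cv2.imread(f"pics/{n}0.png")[y0:y1,x0:x1];cv2.imwrite(f"pics/{n}m.png",cv2.resize(a,None,fx=4.5,fy=4.5,interpolation=cv2.INTER_CUBIC))
T=read_camera("top");S=read_camera("side")
for z in (0,.1,.2): print(z,onz(T,321,190,z).round(3),onz(S,258,213,z).round(3))
# mark/pointer: pixel centres from zooms (zoom12: u=z/12-.5+x0)
p=np.load('g.npy')
def Z(c,x0,y0,zx,zy,z): return wg(onz(c,zx/12-.5+x0,zy/12-.5+y0,z)).round(1)
print("top mark",Z(T,260,190,462,480,.017),"ptr base/mid",Z(T,260,190,107,325,.024),"tip",Z(T,260,190,101,352,.024))
print("side mark",Z(S,245,215,628,212,.017),"ptr mid",Z(S,245,215,410,443,.024),"tip",Z(S,245,215,440,456,.024))
E
```

```text
0 [ 0.55  -0.184  0.   ] [ 0.557 -0.217  0.   ]
0.1 [ 0.541 -0.175  0.1  ] [ 0.536 -0.09   0.1  ]
0.2 [ 0.532 -0.167  0.2  ] [0.515 0.037 0.2  ]
top mark [167.5 -72.1  17. ] ptr base/mid [ 57. -52.  24.] tip [ 57.1 -60.   24. ]
side mark [176.1 -71.5  17. ] ptr mid [ 57.9 -49.   24. ] tip [ 56.  -58.1  24. ]
```

View pics/topm.png

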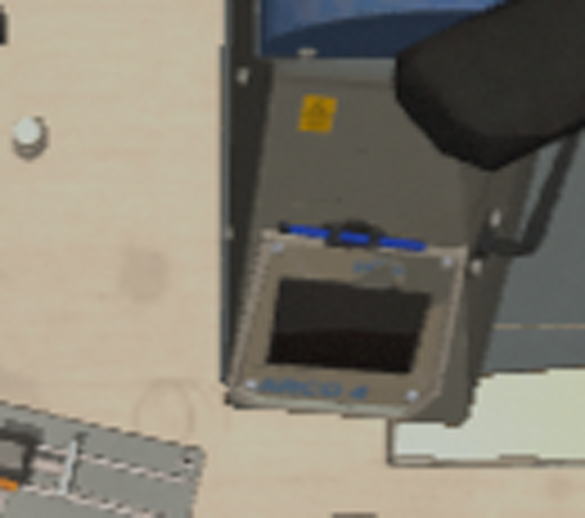

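View pics/sidem.png

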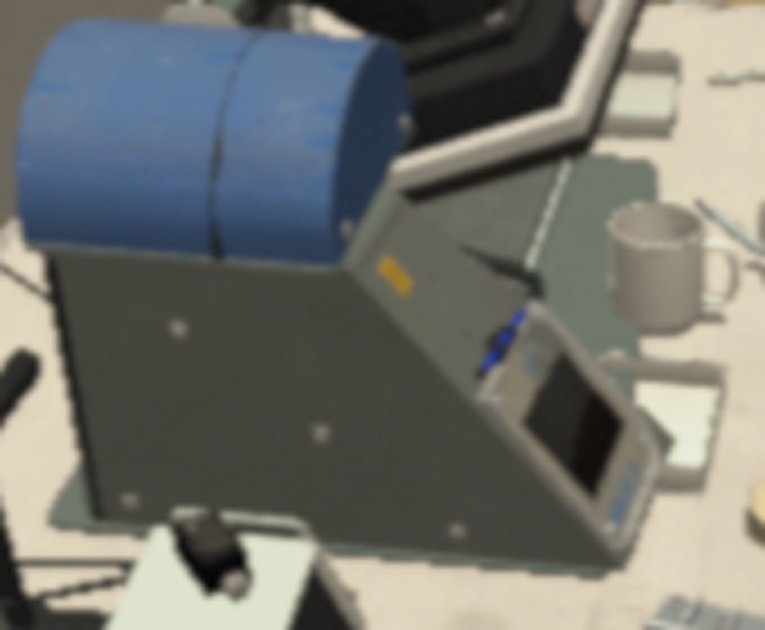

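```bash
python3 -m handwheel '[{"dx":4,"dy":0,"dz":0,"wx":0,"wy":0,"wz":0,"grip":100},{"dx":0,"dy":0,"dz":20,"wx":0,"wy":0,"wz":0,"grip":100},{"dx":0,"dy":0,"dz":30,"wx":0,"wy":0,"wz":0,"grip":100},{"dx":0,"dy":0,"dz":25,"wx":0,"wy":0,"wz":0,"grip":100},{"dx":0,"dy":0,"dz":0,"wx":0,"wy":0,"wz":0,"grip":100}]' 30
 python3 - <<'E'
from h import *
go(57.5,-2,32)
for n,roi in(("top",(195,165,325,245)),("side",(215,215,310,310))):
    c=read_camera(n);x0,y0,x1,y1=roi;cv2.imwrite(f"pics/{n}6.png",cv2.resize(c["frame"][y0:y1,x0:x1],None,fx=6,fy=6,interpolation=cv2.INTER_CUBIC))
E
```

```text
t: 9.2
position: [0.5013, -0.0066, 0.0766]
tcp_rot: [-0.002, 0.78, 0.626, -0.002]
wrist_force: [-0.7, 0.2, -0.4]
opening: 0.998
t 9.2 gauge TCP [53.3 -4.2 76.6] delta tool mm [-4.1  2.4 44.6] yaw err (world) -0.0026 tilt [-6.2e-03  2.0e-04 -1.0e+00] F [-0.7  0.2 -0.4] op 0.998
```

View pics/side6.png

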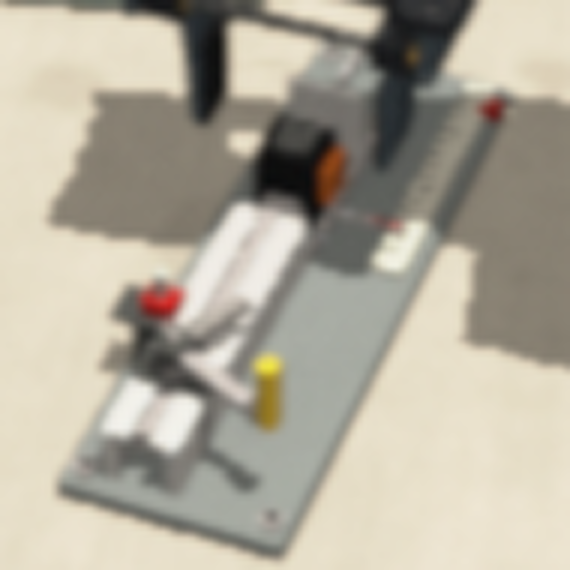

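```bash
python3 -m handwheel '[{"dx":-4,"dy":2,"dz":10,"wx":0,"wy":0,"wz":0,"grip":100},{"dx":0,"dy":0,"dz":18,"wx":0,"wy":0,"wz":0,"grip":100},{"dx":0,"dy":0,"dz":14,"wx":0,"wy":0,"wz":0,"grip":100},{"dx":0,"dy":0,"dz":0,"wx":0,"wy":0,"wz":0,"grip":100},{"dx":0,"dy":0,"dz":0,"wx":0,"wy":0,"wz":0,"grip":100}]' 30
 python3 - <<'E'
from h import *
go(57.5,-2,32)
for n,roi in(("side",(215,215,310,310)),):
    c=read_camera(n);x0,y0,x1,y1=roi;cv2.imwrite(f"pics/{n}7.png",cv2.resize(c["frame"][y0:y1,x0:x1],None,fx=6,fy=6,interpolation=cv2.INTER_CUBIC))
E
```

```text
t: 9.8
position: [0.5052, -0.0123, 0.0376]
tcp_rot: [0.0, 0.78, 0.626, 0.0]
wrist_force: [-0.7, -0.2, -0.9]
opening: 1.001
t 9.8 gauge TCP [58.   0.9 37.6] delta tool mm [ 0.5 -2.9  5.6] yaw err (world) -0.0008 tilt [ 1.3e-03 -2.0e-04 -1.0e+00] F [-0.7 -0.2 -0.9] op 1.001
```

View pics/side7.png

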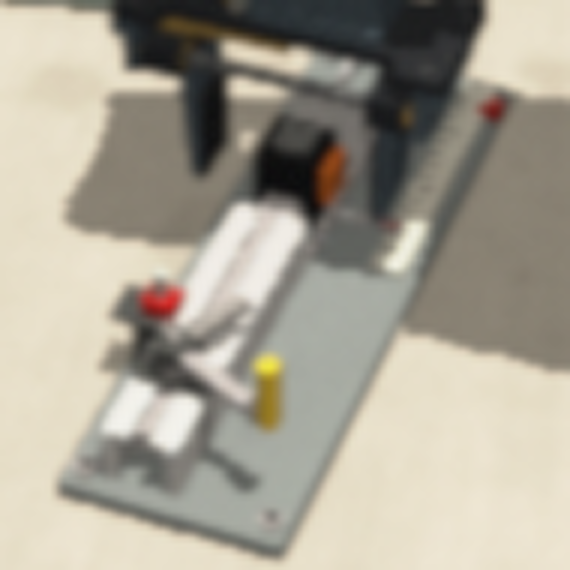

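```bash
python3 -m handwheel '[{"dx":0,"dy":-2,"dz":4,"wx":0,"wy":0,"wz":0,"grip":100},{"dx":0,"dy":0,"dz":0,"wx":0,"wy":0,"wz":0,"grip":60},{"dx":0,"dy":0,"dz":0,"wx":0,"wy":0,"wz":0,"grip":55},{"dx":0,"dy":0,"dz":0,"wx":0,"wy":0,"wz":0,"grip":50},{"dx":0,"dy":0,"dz":0,"wx":0,"wy":0,"wz":0,"grip":50},{"dx":0,"dy":0,"dz":0,"wx":0,"wy":0,"wz":0,"grip":50}]' 30
 python3 -c "
from h import *
go(57.5,-2,32)"
```

```text
t: 10.45
position: [0.5026, -0.0116, 0.033]
tcp_rot: [0.0, 0.78, 0.626, 0.0]
wrist_force: [0.3, -0.1, 0.1]
opening: 0.593
t 10.45 gauge TCP [57.9 -1.7 33. ] delta tool mm [ 0.4 -0.3  1. ] yaw err (world) -0.001 tilt [ 2.e-04 -1.e-04 -1.e+00] F [ 0.3 -0.1  0.1] op 0.593
```

```bash
python3 -m handwheel '[{"dx":0,"dy":0,"dz":0,"wx":0,"wy":0,"wz":0,"grip":0},{"dx":0,"dy":0,"dz":0,"wx":0,"wy":0,"wz":0,"grip":0},{"dx":0,"dy":0,"dz":0,"wx":0,"wy":0,"wz":0,"grip":0},{"dx":0,"dy":0,"dz":0,"wx":0,"wy":0,"wz":0,"grip":0}]' 30
 python3 -c "
from h import *
go(57.5,-2,32);print(env.sense()['opening']*91)"
```

```text
t: 10.85
position: [0.5053, -0.0123, 0.0329]
tcp_rot: [0.002, 0.78, 0.626, 0.002]
wrist_force: [7.5, -2.3, -6.5]
opening: 0.418
t 10.85 gauge TCP [58.   1.  32.9] delta tool mm [ 0.5 -3.   0.9] yaw err (world) -0.0006 tilt [ 5.1e-03 -9.0e-04 -1.0e+00] F [ 7.5 -2.3 -6.5] op 0.418
38.04958938204036
```

```bash
python3 -m handwheel '[{"dx":0,"dy":2.5,"dz":0,"wx":0,"wy":0,"wz":0,"grip":0},{"dx":0,"dy":0,"dz":0,"wx":0,"wy":0,"wz":0,"grip":0},{"dx":-3,"dy":0,"dz":0,"wx":0,"wy":0,"wz":0,"grip":0},{"dx":-5,"dy":0,"dz":0,"wx":0,"wy":0,"wz":0,"grip":0},{"dx":0,"dy":0,"dz":0,"wx":0,"wy":0,"wz":0,"grip":0}]' 30
 python3 -c "
from h import *
go(57.5,-2,32);print(env.sense()['opening']*91)"
```

```text
t: 11.35
position: [0.5034, -0.0206, 0.033]
tcp_rot: [0.0, 0.78, 0.625, 0.0]
wrist_force: [2.1, -1.5, -1.7]
opening: 0.413
t 11.35 gauge TCP [66.5  0.9 33. ] delta tool mm [ 9.  -2.9  1. ] yaw err (world) -0.0004 tilt [ 6.e-04 -5.e-04 -1.e+00] F [ 2.1 -1.5 -1.7] op 0.413
37.619906245735145
```

```bash
python3 -m handwheel '[{"dx":-10,"dy":0.3,"dz":0,"wx":0,"wy":0,"wz":0,"grip":0},{"dx":-12,"dy":0,"dz":0,"wx":0,"wy":0,"wz":0,"grip":0},{"dx":-12,"dy":0,"dz":0,"wx":0,"wy":0,"wz":0,"grip":0},{"dx":-12,"dy":0,"dz":0,"wx":0,"wy":0,"wz":0,"grip":0},{"dx":-12,"dy":0,"dz":0,"wx":0,"wy":0,"wz":0,"grip":0},{"dx":-12,"dy":0,"dz":0,"wx":0,"wy":0,"wz":0,"grip":0},{"dx":-10,"dy":0,"dz":0,"wx":0,"wy":0,"wz":0,"grip":0},{"dx":0,"dy":0,"dz":0,"wx":0,"wy":0,"wz":0,"grip":0}]' 30
 python3 - <<'E'
from h import *
go(57.5,-2,32)
for n,roi in(("top",(250,180,330,240)),("side",(245,205,325,265))):
    c=read_camera(n);cv2.imwrite(f"pics/{n}8.png",c["frame"]);x0,y0,x1,y1=roi;cv2.imwrite(f"pics/{n}8z.png",cv2.resize(c["frame"][y0:y1,x0:x1],None,fx=10,fy=10,interpolation=cv2.INTER_NEAREST))
E
```

```text
t: 12.15
position: [0.4855, -0.0999, 0.033]
tcp_rot: [0.0, 0.78, 0.625, -0.001]
wrist_force: [-0.5, -2.6, 0.2]
opening: 0.416
t 12.15 gauge TCP [147.9   0.8  33. ] delta tool mm [90.4 -2.8  0.8] yaw err (world) 0.0001 tilt [-8.0e-04 -1.2e-03 -1.0e+00] F [-0.5 -2.6  0.2] op 0.416
```

View pics/side8z.png

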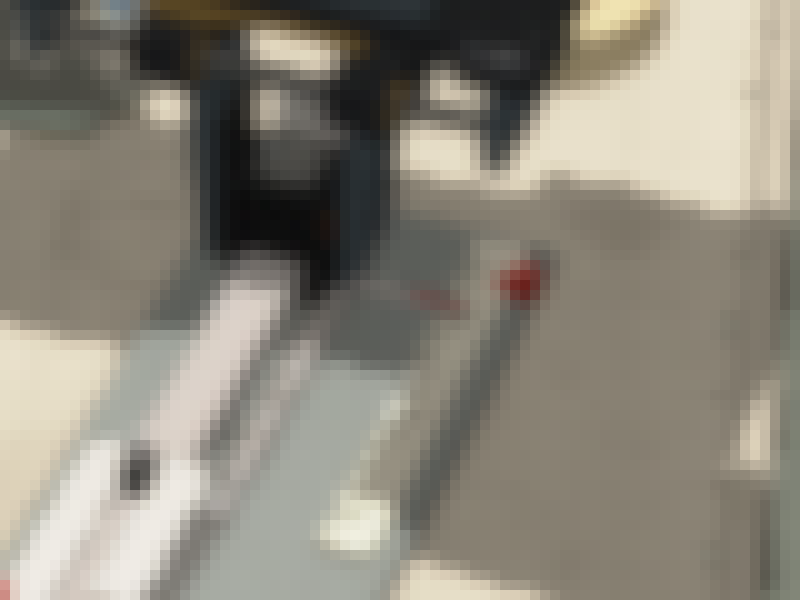

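View pics/top8z.png

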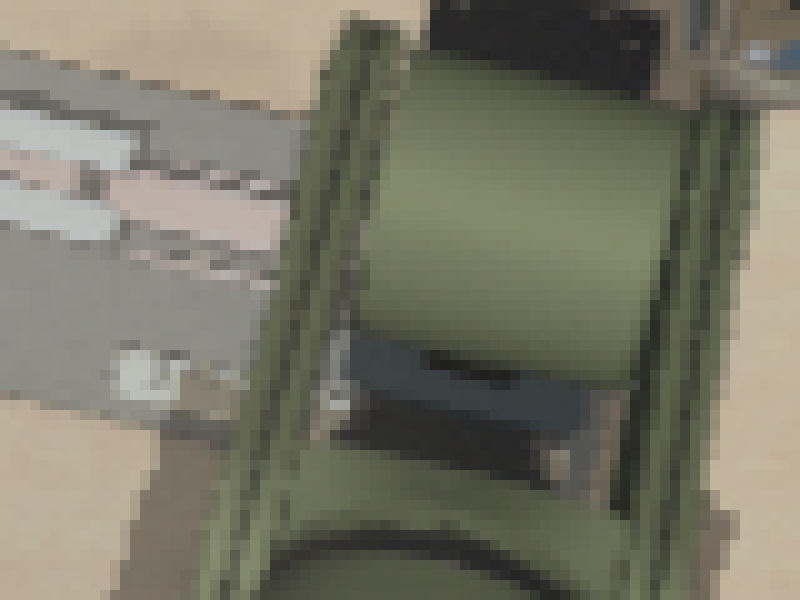

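```bash
cat > meas.py <<'E'
from h import *
def red(img,roi,bgk=2):
    x0,y0,x1,y1=roi;a=img[y0:y1,x0:x1].astype(float);r=a[...,2]-(a[...,0]+a[...,1])/2
    bg=np.median(r);w=r-bg;w=w/w.max();w[w<.2]=0
    yy,xx=np.mgrid[y0:y1,x0:x1];return np.array([(w*xx).sum(),(w*yy).sum()])/w.sum(),w
E
python3 - <<'E'
from meas import *
np.set_printoptions(linewidth=200,precision=1,suppress=True)
S=read_camera("side");T=read_camera("top")
i0=cv2.imread('pics/side0.png');i8=cv2.imread('pics/side8.png');t0=cv2.imread('pics/top0.png')
for nm,im,roi,z,c in(("S ptr0",i0,(275,247,284,256),.024,S),("S ptr8",i8,(285,231,294,238),.024,S),("S mark0",i0,(293,228,302,238),.012,S),("S mark8",i8,(293,228,302,238),.012,S),("T ptr0",t0,(266,212,272,221),.024,T),("T mark0",t0,(294,225,303,234),.015,T)):
    p,w=red(im,roi);print(nm,p,wg(onz(c,*p,z)));print(w)
E
```

```text
S ptr0 [279.4 251.8] [ 57.  -51.8  24. ]
[[0.  0.  0.  0.  0.  0.  0.  0.  0. ]
 [0.  0.  0.  0.  0.  0.  0.  0.  0. ]
 [0.  0.  0.  0.  0.  0.  0.  0.  0. ]
 [0.  0.  0.  0.  0.  0.  0.  0.  0. ]
 [0.  0.3 0.7 0.6 0.4 0.3 0.3 0.2 0. ]
 [0.  0.  0.3 0.5 0.7 1.  0.8 0.3 0. ]
 [0.  0.  0.  0.  0.2 0.5 0.4 0.2 0. ]
 [0.  0.  0.  0.  0.  0.  0.  0.  0. ]
 [0.  0.  0.  0.  0.  0.  0.  0.  0. ]]
S ptr8 [289.7 234.4] [148.6 -55.3  24. ]
[[0.  0.  0.  0.  0.  0.  0.  0.  0.2]
 [0.  0.  0.  0.  0.  0.  0.  0.  0.4]
 [0.  0.  0.  0.  0.  0.  0.  0.  0.5]
 [0.  0.5 0.9 0.7 0.4 0.3 0.2 0.  0.4]
 [0.  0.  0.4 0.6 0.9 1.  0.7 0.3 0.2]
 [0.  0.  0.  0.  0.2 0.5 0.2 0.  0. ]
 [0.  0.  0.  0.  0.  0.  0.  0.  0. ]]
S mark0 [296.7 232.3] [180.9 -69.8  12. ]
[[0.  0.  0.  0.  0.  0.  0.  0.  0. ]
 [0.  0.  0.  0.  0.  0.  0.  0.  0. ]
 [0.  0.  0.  0.  0.  0.  0.  0.  0. ]
 [0.  0.  0.  0.3 0.6 0.4 0.  0.  0. ]
 [0.  0.  0.4 0.8 1.  0.7 0.  0.  0. ]
 [0.  0.  0.3 0.7 0.9 0.5 0.  0.  0. ]
 [0.  0.  0.  0.2 0.4 0.  0.  0.  0. ]
 [0.  0.  0.  0.  0.  0.  0.  0.  0. ]
 [0.  0.  0.  0.  0.  0.  0.  0.  0. ]
[... 450 characters left out ...]
  0.  0.  0.  0.  0. ]]
T ptr0 [268.5 216.1] [ 56.9 -50.1  24. ]
[[0.  0.  0.  0.  0.  0. ]
 [0.  0.  0.  0.  0.  0. ]
 [0.  0.  0.3 0.6 0.  0. ]
 [0.  0.  0.6 1.  0.  0. ]
 [0.  0.  0.4 1.  0.  0. ]
 [0.  0.  0.7 0.5 0.  0. ]
 [0.  0.  0.6 0.  0.  0. ]
 [0.  0.  0.4 0.  0.  0. ]
 [0.  0.  0.  0.  0.  0. ]]
T mark0 [298. 230.] [167.8 -73.7  15. ]
[[0.  0.  0.  0.  0.  0.  0.  0.  0. ]
 [0.  0.  0.  0.  0.  0.  0.  0.  0. ]
 [0.  0.  0.  0.  0.  0.  0.  0.  0. ]
 [0.  0.  0.  0.  0.  0.  0.  0.  0. ]
 [0.  0.  0.  0.6 0.9 0.6 0.  0.  0. ]
 [0.  0.  0.2 0.8 1.  0.7 0.  0.  0. ]
 [0.  0.  0.  0.4 0.8 0.7 0.  0.  0. ]
 [0.  0.  0.  0.  0.  0.  0.  0.  0. ]
 [0.  0.  0.  0.  0.  0.  0.  0.  0. ]]
```

```bash
python3 -m handwheel '[{"dx":-8,"dy":0,"dz":0,"wx":0,"wy":0,"wz":0,"grip":0},{"dx":-8,"dy":0,"dz":0,"wx":0,"wy":0,"wz":0,"grip":0},{"dx":-4,"dy":0,"dz":0,"wx":0,"wy":0,"wz":0,"grip":0},{"dx":0,"dy":0,"dz":0,"wx":0,"wy":0,"wz":0,"grip":0}]' 30
 python3 - <<'E'
from meas import *
go(57.5,-2,32)
for n,roi in(("top",(250,180,330,240)),("side",(275,215,315,245))):
    c=read_camera(n);cv2.imwrite(f"pics/{n}9.png",c["frame"]);x0,y0,x1,y1=roi;f=20 if n=="side" else 10;cv2.imwrite(f"pics/{n}9z.png",cv2.resize(c["frame"][y0:y1,x0:x1],None,fx=f,fy=f,interpolation=cv2.INTER_NEAREST))
E
```

```text
t: 12.75
position: [0.4813, -0.1184, 0.033]
tcp_rot: [0.0, 0.78, 0.626, -0.0]
wrist_force: [-2.1, -1.2, 2.0]
opening: 0.414
t 12.75 gauge TCP [166.8   0.8  33. ] delta tool mm [109.3  -2.7   0.9] yaw err (world) -0.0007 tilt [-7.e-04 -6.e-04 -1.e+00] F [-2.1 -1.2  2. ] op 0.414
```

View pics/side9z.png

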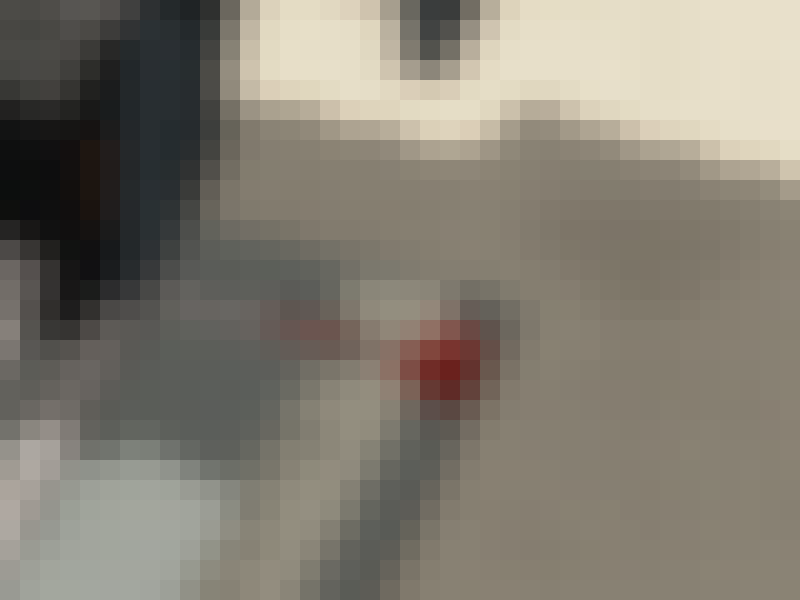

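View pics/top9z.png

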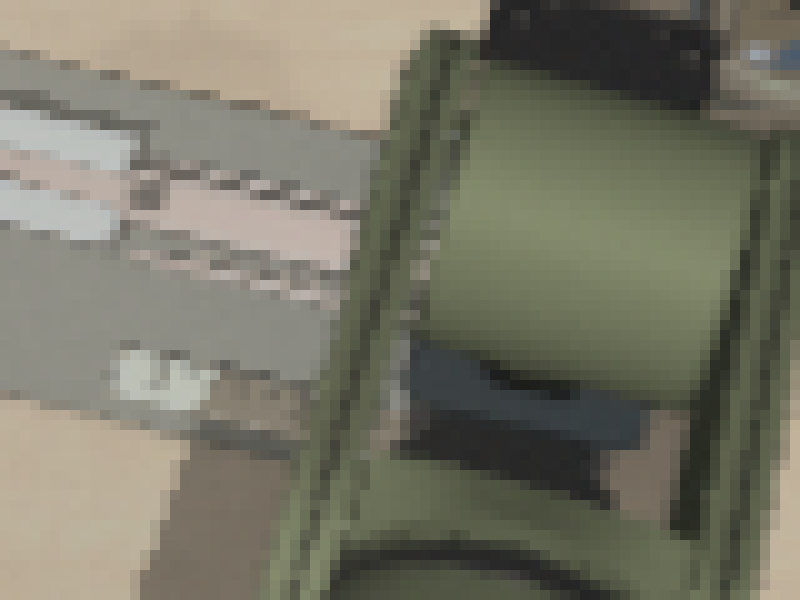

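```bash
python3 - <<'E'
from meas import *
np.set_printoptions(linewidth=200,precision=2,suppress=True)
S=read_camera("side");im=S["frame"]
for k,i in(("0",cv2.imread('pics/side0.png')),("8",cv2.imread('pics/side8.png')),("9",cv2.imread('pics/side9.png')),("now",im)):
    m,w=red(i,(294,228,302,238)); print(k,"mark",m,[wg(onz(S,*m,z))[:2] for z in(.012,.0145,.017)])
for i in (cv2.imread('pics/side9.png'),im):
    p,w=red(i,(286,228,294,235));print("ptr",p,wg(onz(S,*p,.024)));print(w)
p,w=red(cv2.imread('pics/side8.png'),(285,231,293,238));print("ptr8",p,wg(onz(S,*p,.024)))
# box silhouette vs pointer projected if aligned at x
for x in (160,165,170,175,180):
    V=[proj(S,gw(x+a,y,z)) for a in(-5,5) for y in(-66,-79) for z in(12,17)];h=cv2.convexHull(np.float32(V));M=cv2.moments(h)
    print(x,"box centroid",M["m10"]/M["m00"],M["m01"]/M["m00"],"area",M["m00"],"ptr",proj(S,gw(x,-55,24)))
E
```

```text
0 mark [296.75 232.33] [array([180.86, -69.85]), array([178.01, -70.65]), array([175.16, -71.45])]
8 mark [296.49 232.6 ] [array([179.21, -69.46]), array([176.36, -70.26]), array([173.52, -71.06])]
9 mark [296.48 232.6 ] [array([179.2 , -69.43]), array([176.36, -70.23]), array([173.51, -71.03])]
now mark [296.49 232.6 ] [array([179.2 , -69.46]), array([176.35, -70.26]), array([173.51, -71.06])]
ptr [291.41 231.62] [164.24 -55.99  24.  ]
[[0.   0.   0.   0.   0.   0.   0.   0.  ]
 [0.   0.   0.   0.   0.   0.   0.   0.  ]
 [0.   0.   0.   0.   0.   0.2  0.29 0.31]
 [0.   0.   0.26 0.6  0.97 1.   0.77 0.54]
 [0.   0.   0.   0.   0.37 0.57 0.54 0.63]
 [0.   0.   0.   0.   0.   0.   0.26 0.54]
 [0.   0.   0.   0.   0.   0.23 0.26 0.34]]
ptr [291.39 231.61] [164.28 -55.91  24.  ]
[[0.   0.   0.   0.   0.   0.   0.   0.  ]
 [0.   0.   0.   0.   0.   0.   0.   0.21]
 [0.   0.   0.   0.24 0.   0.21 0.27 0.33]
 [0.   0.   0.3  0.67 1.   0.97 0.79 0.58]
 [0.   0.   0.   0.   0.42 0.55 0.61 0.7 ]
 [0.   0.   0.   0.   0.   0.21 0.3  0.64]
 [0.   0.   0.   0.   0.   0.24 0.33 0.42]]
ptr8 [289.4  234.92] [145.87 -55.14  24.  ]
160 box centroid 295.6117097236277 235.73807910339846 area 12.952958687208593 ptr [290.72 232.32]
165 box centroid 296.07634020537097 234.8222659067264 area 12.878482806263492 ptr [291.2  231.41]
170 box centroid 296.53872568814995 233.9108630067318 area 12.804628494894132 ptr [291.67 230.51]
175 box centroid 296.9988846134638 233.00385135328716 area 12.731460702605546 ptr [292.14 229.61]
180 box centroid 297.45684236022373 232.10118977897585 area 12.65883143688552 ptr [292.62 228.72]
```

```bash
python3 - <<'E'
from meas import *
np.set_printoptions(linewidth=200,precision=1,suppress=True)
S=read_camera("side");T=read_camera("top")
for x in(168,178):
  print("side",x,[(a,y,z,proj(S,gw(x+a,y,z)).round(1).tolist()) for a in(-5,5) for y in(-66,-79) for z in(12,17)])
  print("top",x,[(a,y,z,proj(T,gw(x+a,y,z)).round(1).tolist()) for a in(-5,5) for y in(-66,-79) for z in(17,)])
print("corner side",proj(S,gw(200,-77,12)),proj(S,gw(200,41,12)),proj(S,gw(-160,-77,12)),proj(S,gw(-160,-77,0)))
print("corner top",proj(T,gw(200,-77,12)),proj(T,gw(200,41,12)),proj(T,gw(-160,-77,12)))
im=cv2.imread('pics/side0.png')[225:240,288:306]
print(im[...,2].astype(int));print((im[...,2].astype(int)-im[...,1]))
im=cv2.imread('pics/top0.png')[222:238,290:314]
print(im[...,2].astype(int));print((im[...,2].astype(int)-im[...,1]))
E
```

```text
side 168 [(-5, -66, 12, [294.0, 235.3]), (-5, -66, 17, [294.1, 234.2]), (-5, -79, 12, [297.7, 236.2]), (-5, -79, 17, [297.8, 235.1]), (5, -66, 12, [294.9, 233.5]), (5, -66, 17, [295.0, 232.3]), (5, -79, 12, [298.6, 234.4]), (5, -79, 17, [298.7, 233.2])]
top 168 [(-5, -66, 17, [297.1, 227.5]), (-5, -79, 17, [296.3, 231.1]), (5, -66, 17, [299.9, 228.2]), (5, -79, 17, [299.1, 231.8])]
side 178 [(-5, -66, 12, [294.9, 233.5]), (-5, -66, 17, [295.0, 232.3]), (-5, -79, 12, [298.6, 234.4]), (-5, -79, 17, [298.7, 233.2]), (5, -66, 12, [295.9, 231.7]), (5, -66, 17, [295.9, 230.5]), (5, -79, 12, [299.5, 232.6]), (5, -79, 17, [299.6, 231.4])]
top 178 [(-5, -66, 17, [299.9, 228.2]), (-5, -79, 17, [299.1, 231.8]), (5, -66, 17, [302.7, 228.8]), (5, -79, 17, [301.9, 232.4])]
corner side [300.5 229.4] [267.9 221.5] [261.8 306.3] [261.8 309.1]
corner top [306.7 233. ] [314.3 200.2] [206.8 209.5]
[[212 213 215 217 218 218 219 219 219 220 222 221 219 215 212 209 208 208]
 [193 199 207 213 214 215 217 219 219 220 221 221 219 213 209 206 205 204]
 [165 172 182 190 196 204 210 215 218 220 222 222 220 215 2
[... 4512 characters left out ...]
8  10]
 [ 11  11  10   9  10  12  21  53  95  86   4   3   1   0   0   0   0   1   8  13  12  10  10  10]
 [ 10  12  12  13  15  15  16  17  18  16  10  10  11  10   8   7   2   5  11  13  12  12  10  12]
 [ 11  15  15  16  16  17  15  14  14  12  13  13  14  14  14  13  13  13  13  13  13  14  14  15]
 [ 11  16  16  16  17  14  14  12  13  15  15  16  16  16  16  15  13  11   9  10  11  15  17  16]
 [ 13  16  16  15  16  14  14  13  13  13  15  15  14  16  15  16  13  12  12  10  12  15  17  17]
 [ 12  14  16  15  14  13  13  14  14  15  16  16  14  16  16  16  15  15  14  12  15  16  16  16]
 [ 12  12  12  13  12  11  12  14  15  16  16  15  15  15  15  16  16  15  14  15  16  17  16  16]]
```

```bash
cat > edges.py <<'E'
from meas import *
from scipy.ndimage import map_coordinates
np.set_printoptions(linewidth=200,precision=2,suppress=True)
C={"top":read_camera("top"),"side":read_camera("side")}
out={}
for n in C:
    c=C[n];im=cv2.imread(f'pics/{n}0.png').astype(float);ch=im[...,2]-im[...,0]   # R-B : bed ~0, table >0
    def edge(fix,val,lo,hi,z,rng=14,sgn=1):
        res=[]
        for s in np.linspace(lo,hi,40):
            d=np.linspace(-rng,rng,113)
            P=[(val+k,s) if fix=='x' else (s,val+k) for k in d]
            uv=np.array([proj(c,gw(*p,z)) for p in P]);v=map_coordinates(ch,[uv[:,1],uv[:,0]],order=1)
            if sgn<0: v=v[::-1]
            a=np.median(v[:15]);b=np.median(v[-15:])
            if b-a<10: continue
            m=np.where((v[:-1]<(a+b)/2)&(v[1:]>=(a+b)/2))[0]
            if len(m)==1: res.append((s,val+sgn*d[m[0]]))
        res=np.array(res)
        if len(res)<5: return None
        k=abs(res[:,1]-np.median(res[:,1]))<4;res=res[k]
        f=np.polyfit(res[:,0],res[:,1],1);return len(res),np.polyval(f,(lo+hi)/2),f[0]*1e3,np.std(res[:,1]-np.polyval(f,res[:,0]))
    print(n,"x=+200 end",edge('x',200,-70,35,12,sgn=1))
    print(n,"x=-160 end z12",edge('x',-160,-70,35,12,sgn=-1)); print(n,"x=-160 end z0",edge('x',-160,-70,35,0,sgn=-1))
    print(n,"y=-77",edge('y',-77,-150,190,12,sgn=-1)); print(n,"y=41",edge('y',41,-20,190,12,sgn=1))
E
python3 edges.py
```

```text
top x=+200 end (40, np.float64(202.0374999999999), np.float64(3.0836236933795083), np.float64(0.3733759391450657))
top x=-160 end z12 (34, np.float64(-157.05695156641835), np.float64(14.089317128206352), np.float64(0.7298905190788464))
top x=-160 end z0 (34, np.float64(-159.2638048807875), np.float64(14.235291601388878), np.float64(0.7777974746812275))
top y=-77 (38, np.float64(-74.67675068700846), np.float64(-0.730494649351038), np.float64(0.4536891607268576))
top y=41 (40, np.float64(43.33124999999998), np.float64(-0.9277003484321381), np.float64(0.4483424300336522))
side x=+200 end (34, np.float64(199.86670766881576), np.float64(-14.698967472973509), np.float64(1.0115623181591114))
side x=-160 end z12 (40, np.float64(-165.82499999999993), np.float64(3.9024390243896256), np.float64(0.41643223548882613))
side x=-160 end z0 (40, np.float64(-156.13749999999993), np.float64(2.3170731707307777), np.float64(0.30254451705989094))
side y=-77 (37, np.float64(-79.20999288762444), np.float64(-8.307882185591087), np.float64(0.6190832995984122))
side y=41 (39, np.float64(40.43887483130903), np.float64(-3.4868421052632153), np.float64(1.233892946470478))
```

```bash
python3 -c "
from h import *
for i in range(4): read_camera('side'); print(wg(env.sense()['position']).round(2),env.sense()['wrist_force'].round(1) if hasattr(env.sense()['wrist_force'],'round') else env.sense()['wrist_force'])"
python3 -m handwheel '[{"dx":-2.4,"dy":0,"dz":0,"wx":0,"wy":0,"wz":0,"grip":0},{"dx":0,"dy":0,"dz":0,"wx":0,"wy":0,"wz":0,"grip":0},{"dx":0,"dy":0,"dz":0,"wx":0,"wy":0,"wz":0,"grip":0}]' 30
 python3 - <<'E'
from meas import *
for i in range(4):
    c=read_camera("side"); s=env.sense(); print(wg(s["position"]).round(2),np.round(s["wrist_force"],1),s["opening"]*91)
cv2.imwrite("pics/side10.png",c["frame"])
a=c["frame"][215:245,275:315];cv2.imwrite("pics/side10z.png",cv2.resize(a,None,fx=20,fy=20,interpolation=cv2.INTER_CUBIC))
np.set_printoptions(linewidth=200)
b=c["frame"][227:238,284:302].astype(int);print(b[...,2]-b[...,1])
E
```

```text
[166.02   0.78  32.96] [-2.9 -1.8  3.9]
[166.01   0.8   32.96] [-3.1 -1.2  3.5]
[165.96   0.78  32.95] [-3.3 -1.6  4.4]
[165.95   0.82  32.93] [-3.7 -0.7  3.3]
t: 13.6
position: [0.4811, -0.1196, 0.0329]
tcp_rot: [-0.0, 0.78, 0.626, 0.0]
wrist_force: [-3.6, 1.6, 4.1]
opening: 0.412
[168.07   0.78  32.93] [-3.   2.9  4.1] 37.6983229641429
[168.08   0.82  32.95] [-2.9  2.6  4. ] 37.983917767396804
[168.13   0.79  32.93] [-3.1  3.   3.8] 37.3983396834293
[168.12   0.76  32.91] [-3.7  3.2  5.4] 37.8956858615904
[[-1 -2 -1  0  1  1  2  4  4  6  6  7  7  7  7  7  7  7]
 [ 0 -2 -3 -2 -2 -1 -1  0  2  3  4  5  5  6  6  7  7  7]
 [ 2  2  0  0  2  1  0  0  3  4  4  5  6  5  4  3  6  7]
 [ 2  2  2  4  9 12 10 10  9  7  5  7 11 13  9  4  5  6]
 [ 0 -1  0  3  6 12 18 22 21 12  9 16 32 43 33 13  5  6]
 [-3 -2 -2 -1  0  4  9 13 13 12 22 40 59 69 51 21  8  6]
 [-2 -2 -3 -3 -2  0  3  5  6 10 26 48 68 73 49 18  8  7]
 [-3 -2 -3 -3 -1  1  3  4  5  7 14 26 43 52 32 13  8  7]
 [-3 -3 -2 -2 -1  2  4  5  5  5  6  8 14 18 14  8  7  7]
 [-3 -3 -3 -1  1  2  4  4  5  6  3  1  0  4  7  7  6  7]
 [-3 -3 -3 -1  2  4  5  4  5  4  2  0  0  2  7  8  8  7]]
```

View pics/side10z.png

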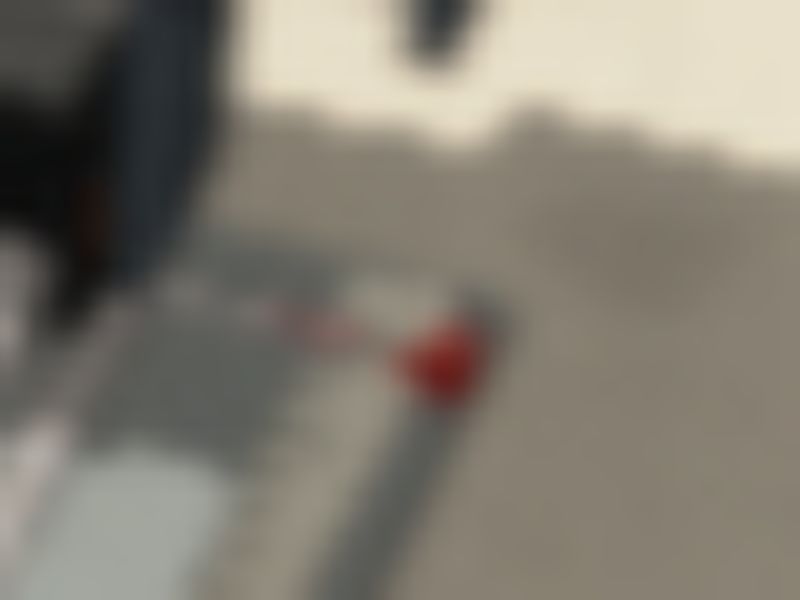

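```bash
python3 -m handwheel '[{"dx":-0.8,"dy":0,"dz":0,"wx":0,"wy":0,"wz":0,"grip":0},{"dx":0,"dy":0,"dz":0,"wx":0,"wy":0,"wz":0,"grip":0},{"dx":0,"dy":0,"dz":0,"wx":0,"wy":0,"wz":0,"grip":0},{"dx":0,"dy":0,"dz":0,"wx":0,"wy":0,"wz":0,"grip":0}]' 30
 python3 - <<'E'
from meas import *
for i in range(3):
    c=read_camera("side"); s=env.sense(); print(s["t"],wg(s["position"]).round(2),np.round(s["wrist_force"],1),s["opening"]*91)
cv2.imwrite("pics/side11.png",c["frame"])
np.set_printoptions(linewidth=200)
b=c["frame"][227:238,284:302].astype(int);print(b[...,2]-b[...,1])
E
```

```text
t: 14.2
position: [0.4808, -0.1207, 0.0329]
tcp_rot: [-0.0, 0.78, 0.626, -0.0]
wrist_force: [-4.0, 2.8, 4.5]
opening: 0.416
14.25 [169.15   0.81  32.92] [-5.2  3.4  4.9] 37.90018521503366
14.3 [169.17   0.78  32.91] [-3.6  2.9  5.1] 37.71491356297529
14.35 [169.15   0.78  32.9 ] [-3.9  2.2  4.9] 37.48452333643522
[[-2 -1 -1 -1  0  1  2  3  5  6  6  7  7  7  7  8  7  7]
 [ 0 -1 -1 -1 -2 -3  0  0  2  3  4  5  6  6  7  6  6  8]
 [ 3  2  1  1  2  3  2  2  3  4  5  5  5  5  4  4  6  7]
 [ 2  2  3  4  9 13 14 10  8  9  7  7 11 13  9  3  4  6]
 [-1 -1  0  1  6  8 13 17 18 16 14 17 31 43 33 12  5  6]
 [-3 -3 -2 -2  0  1  5  9 11 14 24 40 59 69 52 20  7  6]
 [-2 -2 -2 -2 -2  0  2  5  6 11 26 48 68 74 48 18  7  7]
 [-3 -2 -2 -3 -1  1  3  5  5  6 13 26 45 52 32 13  8  8]
 [-2 -2 -3 -2 -1  2  4  5  5  5  6  8 13 19 14  8  8  7]
 [-2 -3 -2 -2  0  3  5  5  5  4  2  1  1  4  6  7  7  7]
 [-3 -3 -3  0  2  4  5  5  5  4  2  0  0  3  6  7  7  7]]
```

View pics/side11.png

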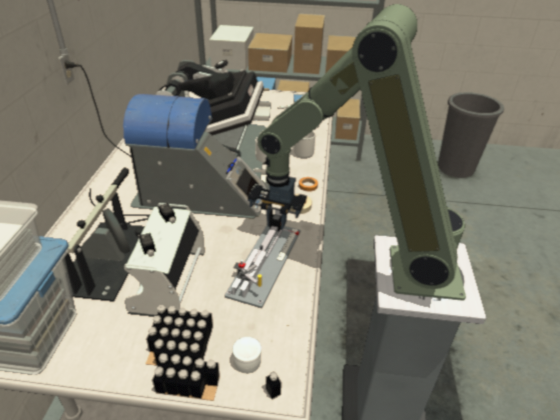

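```bash
python3 -c "
from cell import env
print(env.close_job())"
```

```text
the job is handed in; nothing more can be done
None
```

I handed the job in at about 14.4 s of the 48 s. The pointer is held at my best estimate of the red mark. The two cameras disagreed about the mark, so that position is the least certain part.

- **Lever:** I pushed the yellow peg until the wrist force climbed from about 5 N to 19 N with almost no further movement, which I took as the stop. After I backed off, the pictures showed the lever back at rest and the red bolt moved about 20 mm in +y.
- **Grip and button:** The head is held at 30 N. The opening reads about 38 mm, which matches the button fully pressed.
- **Pointer:** The arm is drawn out about 111 mm, measured from the gripper's position. The top view put the mark about 111 mm beyond the stowed pointer. Its scale checked out, with the 360 mm bed measuring 359 mm.
- **Check that disagreed:** Taking the mark's stated height of 17 mm, the side view put it about 116 to 119 mm out, beyond the 115 mm limit you gave. The two views only agree if the visible red part sits nearer 25 mm up. I trusted the top view because height hardly affects it. The arm blocked the top view at the end, so the final position was checked only from the gripper's position and the side view. There, in a picture taken 1 mm before the final position, the pointer lined up with the red rider.
- **Forces and surroundings:** The wrist stayed at about 21 N or less in every reading I took, and no move went near the mug, bottle, jar or tape rolls.

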